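# Clamping pads from the magazine on to two inlay patches

### The arm

A 7-joint arm with a two-finger parallel gripper is mounted at the origin on the work surface. World frame = base frame: x ahead of the robot, y to its left, z up, the work surface at z = 0. Lengths are in m, angles in rad, forces in N, time in s.
With the tool pointing down it reaches from about 0.4 to 0.85 m from the base axis. Payload 10.4 kg.
Tool frame: the origin (TCP) lies midway between the tips of the shut fingers; the grasp point (between the pads) lies 19 mm behind it; z points along the fingers, x is the direction in which the jaws open and shut, and the axes are right-handed (so a half turn about z gives the same grasp; the last joint's range is limited). The gripper opens to 85 mm and grips with 20 to 120 N. Pads are 22 mm wide; open, the fingers measure 114 mm over their backs; the gripper's body (76 mm by 85 mm) begins 54 mm behind the grasp point. The pads swing forward as they close: fully open they stand 13 mm farther back than shut.
Start: joints at [-1.259, 0.332, -0.065, 1.46, 0.022, 1.35, -0.088], TCP at [0.205, 0.59, 0.231] pointing down, gripper open.
Joint ranges: [-2.6, 2.6], [-0.5, 2.12], [-1.47, 1.34], [0.16, 2.42], [-1.27, 4.41], [0.06, 2.06], [-2.6, 2.6]. Speed limits (rad/s): [2.22, 2.22, 2.79, 2.79, 3.14, 3.14, 3.14].

### API

Orientations are given as a unit quaternion [x, y, z, w].
In Python, from workcell import monitor, eyes, ticket, models gives the robot as it stands.
- The arm moves only by the tool servo_tool, never from a script. Its argument "motion" is a list of rows, each a list of 7 numbers: the opening, from 0 (shut) to 1 (fully open), then the shift along the tool's x, y, z in m, then the turn, a rotation vector about the tool's x, y, z in degrees. In form: [[fingers, tx, ty, tz, rx, ry, rz], ...]. A call has 1 to 20 rows; each row is the pose to reach, as a shift and turn from the pose commanded when the call began, along the tool's axes at that moment; what a row does not reach only later rows make up. A row lasts 1/8 s, in which the tool goes at most 62.5 mm and 10.7 degrees, less where a joint would pass 70% of its speed; a pose out of reach is approached as far as the arm can. A call with a gripper value outside its range is refused whole. The fingers move at their own pace and stop on an object; "grip_force" is the grip in N (left out, the last holds). Time passes only in rows, so rows that repeat a pose let the fingers close. It gives the time, the measured TCP pose, the force and the opening at its end, in the units of the state.
- monitor.get_obs(): the state, without advancing time (a new reading comes with each control period).
- eyes.camera(name): name is "scene" or "top" or "wrist"; returns (picture, depth): 420x560x3 uint8, blue, green, red; 420x560 float32, m along the optical axis (not along the pixel's ray), 0 where there is no reading.
- eyes.camera_info(name): a dict with "intrinsics" (3x3 intrinsics, pixels), "k1" (the pictures are not rectified: a ray, as slopes to the right and down, at radius r is drawn at 1 + k1 r^2 times it, then the intrinsics apply), "extrinsics" (4x4, takes a point from world to camera coordinates); the wrist camera has in their place "tool_from_camera" (4x4, takes a point from camera to tool coordinates, whose origin is the TCP and whose axes are the tool frame's). Camera axes: x right, y down, z forward; pixel columns grow to the right and rows downward; lengths in m; the calibration is good to about 2 mm. A picture is of the moment at which its call begins: read the wrist's pose just before it. camera_info takes no time and is no camera call.
- ticket.hand_in(): hands the job in, once; it reports no verdict.
Trained networks look in the newest picture that a camera, given by its name, has taken for a name from the list of things; names that differ only in an ending like _2 or _b are one class to them, and where a whole thing is asked for, a point or a joint stands for the part that bears it (a point fixed in the world has none). Each returns a list of dicts, best first, with "confidence" (0 to 1); they miss things now and then, are a little off and sometimes report something else, mostly with a low value. They report only what shows in the picture. A call takes as long as a camera call.
- models.boxes_of(camera, thing): "point" ([x, y, z] in m, in the coordinates of the camera as it stood for that picture, good to about 4 mm: the middle of the surface that is visible of it).
The state is a dict: "clock": time; "joint_pos": joint angles; "joint_velocities": joint speeds; "tau": joint torques, N m; "position": TCP position; "ee_rot": TCP orientation; "ft_force": force on the tool from outside, world axes, zero at the start; "torque": the same for the moment, N m; "grip_width": opening from 0.0 (shut) to 1.0 (fully open).
Only numpy, scipy, OpenCV 4.12 (cv2) and the standard library are available. Lean on these libraries where they do the work, as an engineer would, in place of code of your own. Each camera call takes 0.05 s, during which the arm holds its last target. There are 200 camera calls.

### The job

The two pale inlay patches in the door frame are glued and ready for clamping: draw two clamping pads, one after the other, from the bottom of the plywood magazine, letting the stack drop down on to the deck each time, and set one pad down gently on each patch, flat on the frame and along it, so that the patch is wholly covered. Leave the other three pads in the magazine, and do not knock the tools and the tub lying about.

Things in the scene. Friction and masses are not known exactly. Their poses are not given: they have to be found in the camera images.
- magazine: plywood gravity magazine fixed to the bench, 215 mm tall, 77 mm wide; foot board 14 mm thick (x -45 to +125, y +-65 mm). Origin on the bench under the centre of the stack; outlet at its -x side, z up. Five pads lie flat in a stack, length along its x, front ends at x = -65 mm (up to 3.5 mm play). The lowest pad comes free when drawn 140 mm straight out along -x; the others then drop 28 mm
- magazine_deck (a point): centre of the deck's upper face, on which the stack rests, 40 mm above the bench; axes as the magazine's. The deck and the side cheeks begin at x = -20 mm: the front 45 mm of each pad stands free at both sides, up to 180 mm above the bench; below the free part runs only a tongue of the deck, 24 mm wide, 12 mm thick, on the centre line, to x = -60 mm
- magazine_keeper (a point): lower end of the keeper slat, 76 mm above the bench, 72.5 mm in front of the stack's centre: an upright slat 18 mm wide, 8 mm thick, on the centre line, in front of the stack from here to the top. Only the lowest pad passes below it; it holds the others back. Above 180 mm a header board and the cheeks close the front (to x = -76.5 mm), so a gripper must lean back from the stack to reach under
- pad1: loose waxed hardwood clamping pad, brown, a plain flat block 130 x 48 x 28 mm, about 120 g, all five alike; origin at the centre of its underside, x along its 130 mm length, y across its 48 mm width, z up; the lowest, its underside 40 mm above the bench, in the magazine at the start
- pad2: loose waxed hardwood clamping pad, brown, a plain flat block 130 x 48 x 28 mm, about 120 g, all five alike; origin at the centre of its underside, x along its 130 mm length, y across its 48 mm width, z up; second from below, in the magazine at the start
- pad3: loose waxed hardwood clamping pad, brown, a plain flat block 130 x 48 x 28 mm, about 120 g, all five alike; origin at the centre of its underside, x along its 130 mm length, y across its 48 mm width, z up; third from below, in the magazine at the start
- pad4: loose waxed hardwood clamping pad, brown, a plain flat block 130 x 48 x 28 mm, about 120 g, all five alike; origin at the centre of its underside, x along its 130 mm length, y across its 48 mm width, z up; fourth from below, in the magazine at the start
- pad5: loose waxed hardwood clamping pad, brown, a plain flat block 130 x 48 x 28 mm, about 120 g, all five alike; origin at the centre of its underside, x along its 130 mm length, y across its 48 mm width, z up; the topmost, its upper face 180 mm above the bench, in the magazine at the start
- frame: dark door frame, 400 mm (x) by 480 mm (y), flat on two bearers, held fast; origin on the bench under its centre, z up. Members 64 mm wide, upper faces 50 mm above the bench: stiles along y at x = -168 and +168 mm, end rails along x at y = -208 and +208 mm, middle rail along x at y = -50 mm; fine pale line inlaid near the outer edges. Two bench dogs 45 mm tall at its +x side
- patch1: pale inlay patch 80 x 26 mm, flush in the upper face of the frame's stile nearest the robot; origin at its centre on the upper face (50 mm above the bench), x along its length, which runs along the stile
- patch2: pale inlay patch 80 x 26 mm, flush in the upper face of the frame's middle rail; origin at its centre on the upper face (50 mm above the bench), x along its length, which runs along the rail
- patch1_end_a (a point): middle of one short end of patch 1, on its upper face, 40 mm along the patch's x from its centre
- patch1_end_b (a point): middle of one short end of patch 1, on its upper face, -40 mm along the patch's x from its centre
- patch2_end_a (a point): middle of one short end of patch 2, on its upper face, 40 mm along the patch's x from its centre
- patch2_end_b (a point): middle of one short end of patch 2, on its upper face, -40 mm along the patch's x from its centre
- tub: bystander: closed white plastic tub, 84 mm across, 115 mm tall; origin under its centre
- mallet: bystander: wooden joiner's mallet lying flat, about 330 mm long, head 75 x 130 x 62 mm at the +x end; origin on the bench near the handle's middle, x along the handle
- chisel: bystander: chisel, 210 mm long, 30 mm high, lying on the bench inside the frame; origin on the bench at its ferrule, x towards the blade's tip
- brush: bystander: glue brush, 200 mm long, lying on the bench, x along it
- sanding_block: bystander: cork sanding block 112 x 64 x 35 mm; origin under its centre

How it is judged:
By the outcome, as a careful person would: the job done as asked, in the order asked, and still so for the second after the job is handed in, with the robot touching nothing.
It also fails if it takes over 64 s, if anything falls off the work surface, if the arm or the gripper's body presses on something with over 40 N, if the wrist force passes 120 N, or if a joint passes its speed limit or range.

## Working session

There is one attempt and no reset: what is moved stays moved. The work goes in short steps, Python scripts to look and compute and a tool call to move; the robot and the scene stay as the last step left them, time stands still between calls to the robot, and variables do not carry over. Pictures are saved under pics/ and viewed, about 8 in all and at most 12, crops included, and the job is handed in when it is done.

Besides the shell and the picture viewer there is one more tool, called as a command line: name --pt "numbers of a row" for each row, then --argument value for the rest. servo_tool: Moves the arm, as the interface text tells. Its arguments: {"type":"object","properties":{"motion":{"type":"array"},"grip_force":{"type":"number"}},"required":["motion"]}

```bash
mkdir -p pics; ls; cat > h.py <<'E'
import numpy as np, cv2
from scipy.spatial.transform import Rotation as R
from workcell import monitor, eyes, ticket, models
def T_wc(name):
    i=eyes.camera_info(name)
    if name!='wrist': return np.linalg.inv(np.array(i['extrinsics']))
    o=monitor.get_obs(); T=np.eye(4); T[:3,:3]=R.from_quat(o['ee_rot']).as_matrix(); T[:3,3]=o['position']
    return T@np.array(i['tool_from_camera'])
def ray(name,u,v):
    i=eyes.camera_info(name);K=np.array(i['intrinsics'])
    p=cv2.undistortPoints(np.array([[[u,v]]],float),K,np.array([i['k1'],0,0,0,0.]))[0,0]
    return np.array([p[0],p[1],1.])
def onplane(name,T,u,v,z):
    d=T[:3,:3]@ray(name,u,v); return T[:3,3]+d*(z-T[2,3])/d[2]
def withdepth(name,T,D,u,v):
    return (T@np.r_[ray(name,u,v)*D[int(v),int(u)],1])[:3]
def proj(name,T,P):
    i=eyes.camera_info(name);K=np.array(i['intrinsics']);Ti=np.linalg.inv(T)
    P=np.atleast_2d(P); c=P@Ti[:3,:3].T+Ti[:3,3]; s=c[:,:2]/c[:,2:]
    s=s*(1+i['k1']*(s**2).sum(1,keepdims=True)); return s@K[:2,:2].T+K[:2,2]
E
python3 - <<'E'
from h import *
o=monitor.get_obs(); print({k:np.round(v,3) for k,v in o.items()})
for n in ['scene','top']:
    im,D=eyes.camera(n); cv2.imwrite(f'pics/{n}1.png',im); T=T_wc(n); print(n,T.round(3).tolist(),eyes.camera_info(n)['k1'])
    for t in ['magazine','magazine_deck','magazine_keeper','pad1','frame','patch1','patch1_end_a','tub','mallet','chisel','brush','sanding_block']:
        for d in models.boxes_of(n,t)[:5]: print(t,round(d['confidence'],2),(T@np.r_[d['point'],1])[:3].round(3))
E
```

```text
pics
{'clock': np.float64(0.0), 'joint_pos': array([-1.259,  0.333, -0.065,  1.461,  0.022,  1.35 , -0.088]), 'joint_velocities': array([-0.   , -0.   ,  0.001, -0.   , -0.001, -0.001,  0.002]), 'tau': array([-1.0000e-03, -6.2544e+01,  4.9000e-02, -3.9160e+01,  1.6000e-02,
        1.0000e-02,  0.0000e+00]), 'position': array([0.205, 0.59 , 0.231]), 'ee_rot': array([ 0.815,  0.579, -0.001,  0.   ]), 'ft_force': array([ 0.439, -0.504,  0.667]), 'torque': array([-0.066, -0.04 ,  0.017]), 'grip_width': np.float64(1.001)}
scene [[-0.046, 0.753, -0.656, 1.279], [0.999, 0.035, -0.03, 0.111], [0.0, -0.657, -0.754, 0.962], [0.0, 0.0, 0.0, 1.0]] -0.035746522152872225
magazine 0.57 [0.678 0.294 0.115]
magazine_deck 0.83 [0.684 0.295 0.116]
magazine_deck 0.72 [ 0.372 -0.129  0.03 ]
magazine_deck 0.6 [0.799 0.107 0.099]
magazine_deck 0.39 [ 0.722 -0.253  0.05 ]
magazine_keeper 0.96 [0.68  0.293 0.119]
pad1 0.61 [0.586 0.258 0.141]
pad1 0.58 [0.585 0.26  0.083]
pad1 0.56 [0.589 0.257 0.056]
frame 0.63 [ 0.724 -0.258  0.051]
frame 0.35 [0.586 0.258 0.082]
patch1 0.71 [ 0.62  -0.273  0.053]
patch1 0
[... 435 characters left out ...]
52], [-0.021, -0.072, -0.997, 1.256], [0.0, 0.0, 0.0, 1.0]] -0.023348429050223482
magazine 0.56 [0.648 0.273 0.181]
magazine_deck 0.7 [0.645 0.277 0.183]
magazine_keeper 0.56 [0.646 0.273 0.186]
pad1 0.84 [0.624 0.296 0.176]
frame 0.57 [ 0.664 -0.264  0.049]
frame 0.28 [0.644 0.278 0.184]
frame 0.22 [0.308 0.495 0.052]
frame 0.21 [ 0.62  -0.275  0.052]
patch1 0.6 [ 0.622 -0.272  0.053]
patch1 0.55 [ 0.493 -0.091  0.052]
patch1_end_a 0.58 [ 0.498 -0.09   0.051]
tub 0.7 [0.765 0.104 0.115]
mallet 0.8 [0.309 0.499 0.055]
mallet 0.47 [ 0.351 -0.13   0.036]
chisel 0.68 [ 0.632 -0.17   0.02 ]
brush 0.81 [ 0.32  -0.327  0.018]
brush 0.73 [0.764 0.105 0.115]
sanding_block 0.68 [ 0.351 -0.131  0.034]
```

View pics/top1.png

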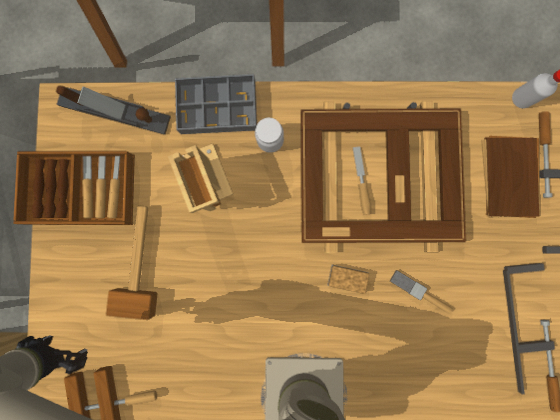

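View pics/scene1.png

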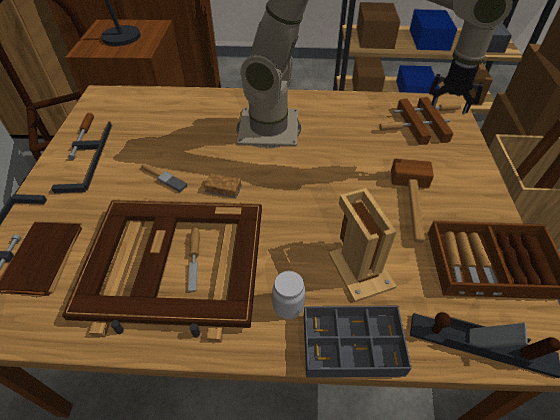

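Top view: the magazine stands at about px (200,178), its outlet facing the robot. The patches are at (336,232) on the near stile and (400,188) on the middle rail. The scene view agrees. Next I fit poses from colour and depth.

```bash
python3 - <<'E'
from h import *
print(np.round(eyes.camera_info('wrist')['tool_from_camera'],3).tolist())
for n in ['top','scene']:
    im,D=eyes.camera(n); T=T_wc(n); np.savez(f'{n}.npz',im=im,D=D)
    i=eyes.camera_info(n);K=np.array(i['intrinsics'])
    vv,uu=np.mgrid[:420,:560]; p=cv2.undistortPoints(np.stack([uu,vv],-1).reshape(-1,1,2).astype(float),K,np.array([i['k1'],0,0,0,0.])).reshape(420,560,2)
    P=np.dstack([p*D[...,None],D])@T[:3,:3].T+T[:3,3]; P[D==0]=np.nan
    z=P[...,2]
    reg=(P[...,0]>.52)&(P[...,0]<.8)&(P[...,1]>.17)&(P[...,1]<.4)
    print(n,np.histogram(z[reg],bins=np.arange(-.01,.24,.01)))
    for lo,hi in [(.205,.23)]:
        m=reg&(z>lo)&(z<hi); q=P[m][:,:2].astype(np.float32); r=cv2.minAreaRect(q*1000); print(lo,len(q),r,cv2.boxPoints(r).round().tolist(),np.median(P[m][:,2]))
    # patches
    hsv=cv2.cvtColor(im,cv2.COLOR_BGR2HSV)
    fr=(abs(z-.05)<.012)&(P[...,0]>.44)&(P[...,0]<.9)&(P[...,1]<.0)&(P[...,1]>-.54)
    m=(fr&(hsv[...,2]>140)).astype(np.uint8)
    c,lab,st,ce=cv2.connectedComponentsWithStats(m)
    for k in range(1,c):
        if st[k,4]<80: continue
        v,u=np.where(lab==k); q=np.array([onplane(n,T,a,b,.05)[:2] for a,b in zip(u,v)],np.float32)*1000
        print('patch?',ce[k].round(1),st[k,4],cv2.minAreaRect(q))
    g=(fr&(hsv[...,2]<110)).astype(np.uint8); v,u=np.where(g)
    q=np.array([onplane(n,T,a,b,.05)[:2] for a,b in zip(u,v)],np.float32)*1000
    print('frame',cv2.minAreaRect(q), np.median(z[g>0]))
im=np.load('top.npz')['im']; a=cv2.resize(im[130:230,150:290],(560,400),interpolation=cv2.INTER_CUBIC)
b=cv2.resize(np.load('scene.npz')['im'][170:310,310:410],(240,400),interpolation=cv2.INTER_CUBIC) 
cv2.imwrite('pics/mag.png',np.hstack([a,b]))
E
```

```text
[[1.0, -0.0, 0.001, 0.001], [0.0, 0.958, 0.287, -0.072], [-0.001, -0.287, 0.958, -0.143], [0.0, 0.0, 0.0, 1.0]]
top (array([2086, 1806,  610,   35,   50,   49,   64,   17,   25,   21,   19,
         23,   19,   25,   21,   21,   21,   30,  525,  450,   93,  108,
        722,    3]), array([-0.01,  0.  ,  0.01,  0.02,  0.03,  0.04,  0.05,  0.06,  0.07,
        0.08,  0.09,  0.1 ,  0.11,  0.12,  0.13,  0.14,  0.15,  0.16,
        0.17,  0.18,  0.19,  0.2 ,  0.21,  0.22,  0.23]))
0.205 780 ((624.5202026367188, 295.62908935546875), (158.22813415527344, 78.70438385009766), 22.29537582397461) [[536.0, 302.0], [566.0, 229.0], [713.0, 289.0], [683.0, 362.0]] 0.21434689823839181
patch? [399.4 188.3] 248 ((618.8209838867188, -278.9185791015625), (26.415613174438477, 79.91569519042969), 89.12598419189453)
patch? [335.5 231.5] 276 ((491.3865661621094, -90.36356353759766), (26.295269012451172, 79.04822540283203), 0.2838134765625)
patch? [379.9 238.9] 167 ((469.7783508300781, -229.74801635742188), (457.65185546875, 15.320170402526855), 88.45256805419922)Traceback (most recent call last):
  File "<stdin>", line 23, in <module>
  File "h.py", line 14, in onplane
    d=T[:3,:3]@ray(name,u,v); return T[:3,3]+d*(z-T[2,3])/d[2]
               ~~~^^^^^^^^^^
  File "h.py", line 10, in ray
    i=eyes.camera_info(name);K=np.array(i['intrinsics'])
ValueError: time passes only in moves, steps and waits
```

```bash
cat >> h.py <<'E'
_ci=eyes.camera_info; _cache={}
def _f(n):
    if n not in _cache: _cache[n]=_ci(n)
    return _cache[n]
eyes.camera_info=_f
MO=np.array([.623,.295]); MY=np.deg2rad(22.3)
def Rtool(yaw,lean):  # approach dir azimuth yaw (rad), lean from vertical (deg), camera on top/forward side
    s,c=np.sin(np.deg2rad(lean)),np.cos(np.deg2rad(lean)); Z=R.from_euler('z',yaw).as_matrix()
    z=Z@[s,0,-c]; x=Z@[0,-1,0]; return np.c_[x,np.cross(z,x),z]
def mag(x,y,z):
    return np.r_[MO+R.from_euler('z',MY).as_matrix()[:2,:2]@[x,y],z]
def delta(p,Rt):
    o=monitor.get_obs(); R0=R.from_quat(o['ee_rot']).as_matrix()
    d=R0.T@(np.array(p)-o['position']); w=R.from_matrix(R0.T@Rt).as_rotvec(degrees=True)
    print('delta',d.round(4),w.round(2),'steps',np.linalg.norm(d)/.0625,np.linalg.norm(w)/10.7)
def st():
    o=monitor.get_obs(); Rm=R.from_quat(o['ee_rot']).as_matrix()
    print(round(o['clock'],2),o['position'].round(4),'z',Rm[:,2].round(3),'x',Rm[:,0].round(3),'j',o['joint_pos'].round(2),'F',o['ft_force'].round(1),o['grip_width'])
E
python3 - <<'E'
from h import *
st(); print(mag(-.178,0,.15),mag(-.034,0,.037)); delta(mag(-.178,0,.17),Rtool(MY,62))
E
```

```text
1.35 [0.2054 0.5903 0.2313] z [ 0.  0. -1.] x [0.329 0.944 0.   ] j [-1.26  0.33 -0.06  1.46  0.02  1.35 -0.09] F [-0.9 -0.  -0.1] 0.9973590186808502
[0.45831267 0.2274568  0.15      ] [0.59154287 0.28209849 0.037     ]
delta [-0.2596  0.3581  0.0613] [ 27.68  73.12 121.7 ] steps 7.145219451975448 13.518960815437756
```

servo_tool --pt "1 -0.26 0.358 0.061 27.7 73.1 121.7" --pt "1 -0.26 0.358 0.061 27.7 73.1 121.7" --pt "1 -0.26 0.358 0.061 27.7 73.1 121.7" --pt "1 -0.26 0.358 0.061 27.7 73.1 121.7" --pt "1 -0.26 0.358 0.061 27.7 73.1 121.7" --pt "1 -0.26 0.358 0.061 27.7 73.1 121.7" --pt "1 -0.26 0.358 0.061 27.7 73.1 121.7" --pt "1 -0.26 0.358 0.061 27.7 73.1 121.7" --pt "1 -0.26 0.358 0.061 27.7 73.1 121.7" --pt "1 -0.26 0.358 0.061 27.7 73.1 121.7" --pt "1 -0.26 0.358 0.061 27.7 73.1 121.7" --pt "1 -0.26 0.358 0.061 27.7 73.1 121.7" --pt "1 -0.26 0.358 0.061 27.7 73.1 121.7" --pt "1 -0.26 0.358 0.061 27.7 73.1 121.7" --pt "1 -0.26 0.358 0.061 27.7 73.1 121.7" --pt "1 -0.26 0.358 0.061 27.7 73.1 121.7" --pt "1 -0.26 0.358 0.061 27.7 73.1 121.7"

```text
clock: 3.48
position: [0.49, 0.2662, 0.2289]
ee_rot: [0.726, -0.497, 0.275, -0.387]
ft_force: [0.4, 0.6, 1.0]
grip_width: 1.001
```

```bash
python3 - <<'E'
from h import *
st(); delta(mag(-.178,0,.17),Rtool(MY,62)); delta(mag(-.178,0,.037),Rtool(MY,62))
T=T_wc('wrist'); im,D=eyes.camera('wrist'); cv2.imwrite('pics/w1.png',im); np.savez('w1.npz',im=im,D=D,T=T)
for t in ['pad1','magazine_keeper','magazine_deck']:
    for d in models.boxes_of('wrist',t)[:5]: print(t,round(d['confidence'],2),(T@np.r_[d['point'],1])[:3].round(3))
E
```

```text
3.48 [0.49   0.2662 0.2289] z [ 0.785  0.288 -0.549] x [ 0.354 -0.935  0.014] j [ 0.42 -0.47 -1.02  2.42 -1.27  0.07 -0.72] F [0.4 0.6 1. ] 1.0014575919873798
delta [ 0.0241  0.0733 -0.0037] [ 5.29 -1.78 -0.1 ] steps 1.2366282175101146 0.5213522610871671
delta [0.0222 0.1845 0.0692] [ 5.29 -1.78 -0.1 ] steps 3.1731945000337984 0.5213522610871671
pad1 0.85 [0.557 0.281 0.143]
pad1 0.74 [0.629 0.301 0.18 ]
pad1 0.62 [0.568 0.279 0.057]
pad1 0.62 [0.559 0.283 0.086]
magazine_keeper 0.68 [0.591 0.281 0.195]
magazine_deck 0.95 [0.589 0.277 0.198]
magazine_deck 0.55 [0.627 0.297 0.182]
```

View pics/w1.png

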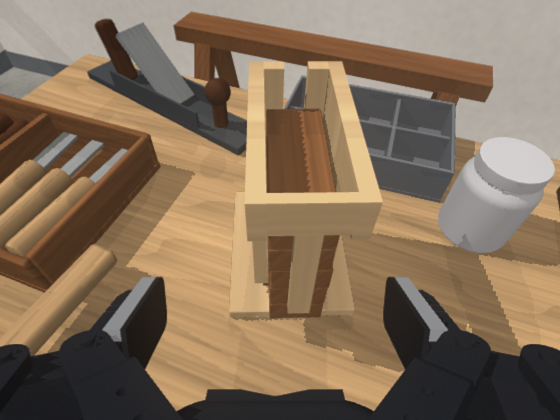

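The wrist view shows the header at (310,215), the keeper and the stack front below it, and the tub at right. The arm stopped at its joint limits (j2, j4, j5 and j6), so this is the wrong wrist branch. I'll fit a kinematic model from the two states to plan a better branch.

```bash
python3 - <<'E'
from h import *
import itertools
from scipy.optimize import least_squares
o=monitor.get_obs()
obs=[(np.array([-1.259,.333,-.065,1.461,.022,1.35,-.088]),np.array([.2054,.5903,.2313]),R.from_quat([.815,.579,-.001,0]).as_matrix()),
     (o['joint_pos'],o['position'],R.from_quat(o['ee_rot']).as_matrix())]
def fk(q,L,s,off):
    M=np.eye(3);p=np.array([0,0,L[0]])
    k=0
    for i in range(7):
        if i%2==0: M=M@R.from_euler('z',s[i]*q[i]+(off if i==6 else 0)).as_matrix(); 
        else:
            M=M@R.from_euler('y',s[i]*q[i]).as_matrix()
        if i==2: p=p+M@[L[4],0,L[1]]
        if i==4: p=p+M@[L[5],0,L[2]]
        if i==6: p=p+M@[0,0,L[3]]
    return p,M
res=[]
for sg in itertools.product([1,-1],repeat=4):
  for off in np.arange(4)*np.pi/2:
    s=[sg[0],1,sg[1],1,sg[2],1,sg[3]]
    e=sum(R.from_matrix(fk(q,[0]*6,s,off)[1].T@Rm).magnitude() for q,_,Rm in obs)
    res.append((e,s,off))
res.sort(key=lambda a:a[0])
for r in res[:4]: print(r)
e,s,off=res[0]
f=lambda L:np.r_[np.concatenate([fk(q,L,s,off)[0]-p for q,p,_ in obs]),.02*(L-[.36,.42,.42,.28,0,0])]
r=least_squares(f,[.36,.42,.42,.28,0,0]); print(r.x.round(4),r.fun.round(4))
E
```

```text
(0.002450310366567932, [-1, 1, -1, 1, -1, 1, -1], np.float64(3.141592653589793))
(1.2347734641764196, [1, 1, -1, 1, 1, 1, -1], np.float64(0.0))
(1.2807929792735937, [-1, 1, 1, 1, -1, 1, 1], np.float64(3.141592653589793))
(1.397726345895163, [1, 1, 1, 1, 1, 1, 1], np.float64(0.0))
[-0.2916  1.1548  0.3633  0.8263 -0.1803 -0.2868] [-0.0293  0.0072  0.0005 -0.      0.0007 -0.0003 -0.013   0.0147 -0.0011
  0.0109 -0.0036 -0.0057]
```

```bash
cat > kin.py <<'E'
import numpy as np
from scipy.spatial.transform import Rotation as R
from scipy.optimize import least_squares
LO=np.array([-2.6,-.5,-1.47,.16,-1.27,.06,-2.6]);HI=np.array([2.6,2.12,1.34,2.42,4.41,2.06,2.6])
L=np.array([.36,.42,.42,.28,0,0,0,0])
def fk(q,L=None):
    L=globals()['L'] if L is None else L
    M=np.eye(3);p=np.array([0,0,L[0]])
    for i in range(7):
        M=M@(R.from_euler('z',-q[i]+(np.pi if i==6 else 0)) if i%2==0 else R.from_euler('y',q[i])).as_matrix()
        if i==2: p=p+M@[L[4],L[6],L[1]]
        if i==4: p=p+M@[L[5],L[7],L[2]]
        if i==6: p=p+M@[0,0,L[3]]
    return p,M
def ik(p,Rm,q0,reg=.02):
    def f(q):
        a,M=fk(q); return np.r_[(a-p)*10,R.from_matrix(M.T@Rm).as_rotvec()*3,reg*(q-q0)]
    r=least_squares(f,np.clip(q0,LO+.02,HI-.02),bounds=(LO+.01,HI-.01)); a,M=fk(r.x)
    return r.x,np.linalg.norm(a-p)*1000,np.degrees(R.from_matrix(M.T@Rm).magnitude())
E
python3 - <<'E'
from h import *; import kin
o=monitor.get_obs()
obs=[(np.array([-1.259,.333,-.065,1.461,.022,1.35,-.088]),np.array([.2054,.5903,.2313])),(o['joint_pos'],o['position'])]
for n in (4,6,8):
    def f(x):
        L=np.zeros(8);L[:n]=x
        return np.r_[np.concatenate([kin.fk(q,L)[0]-p for q,p in obs]),.003*(x-kin.L[:n])]
    r=least_squares=kin.least_squares(f,kin.L[:n]); print(r.x.round(4),(r.fun[:6]*1000).round(1))
E
```

```text
[0.2924 0.3876 0.5    0.3043] [-48.1   2.8  12.8   0.4  19.  -12.8]
[-1.1072  2.4186  0.2532  1.7397 -0.5909 -0.6722] [-1.7  0.4  0.  -0.   0.  -0. ]
[ 0.2818  0.3852  0.4709  0.286   0.0428  0.0103 -0.0261 -0.0213] [ 0. -0.  0.  0.  0. -0.]
```

```bash
sed -i 's/^L=.*/L=np.array([.2818,.3852,.4709,.286,.0428,.0103,-.0261,-.0213])/' kin.py; python3 - <<'E'
from h import *; import kin
q0=np.array([-.45,.9,0,2.2,3.14,1.1,1.57])
for nm,p,l in [('pre',mag(-.10,0,.15),62),('grasp',mag(-.034,0,.037),62),('d45',mag(-.079,0,.037),62),('d45 ln30',mag(-.08,0,.03),30),('full30',mag(-.19,0,.03),30),('full62',mag(-.18,0,.03),62)]:
    for j7 in (1.57,-1.57):
        q0[6]=j7; Rt=Rtool(MY,l)
        if j7<0: Rt=Rt@np.diag([-1,-1,1])
        q,e,a=kin.ik(p,Rt,q0); print(nm,j7,q.round(2),round(e,1),round(a,1))
print(kin.fk(np.array([-.45,.2,0,1.7,0,1.24,1.0])))
E
```

```text
pre 1.57 [-1.8   0.35  1.33  2.41  3.37  0.42  1.02] 21.6 1.8
pre -1.57 [-1.8   0.35  1.33  2.41  3.37  0.42 -2.13] 21.6 1.8
grasp 1.57 [-0.49  0.48 -0.    2.28  3.    0.7   1.63] 0.0 0.0
grasp -1.57 [-0.49  0.48 -0.    2.28  3.    0.7  -1.51] 0.0 0.0
d45 1.57 [-0.5   0.43 -0.01  2.4   2.99  0.77  1.63] 0.0 0.0
d45 -1.57 [-0.5   0.43 -0.01  2.4   2.99  0.77 -1.51] 0.0 0.0
d45 ln30 1.57 [-0.59  0.32  0.06  2.24  1.99  0.07  2.59] 12.1 5.1
d45 ln30 -1.57 [ 0.64  0.75 -1.3   2.17  1.52  0.69  0.34] 0.1 0.0
full30 1.57 [-1.32  0.23  0.8   2.41  4.4   0.07  0.1 ] 16.0 4.1
full30 -1.57 [-1.1   0.22  0.6   2.41  4.    0.07 -2.59] 22.0 4.3
full62 1.57 [ 0.64  1.17 -1.    2.41  3.05  1.13  2.59] 84.3 2.8
full62 -1.57 [-1.71  0.95  1.07  2.41  3.29  0.68 -2.59] 76.6 5.2
(array([0.52595963, 0.20142695, 0.20283501]), array([[ 1.20502152e-01,  9.92712030e-01,  1.43409970e-03],
       [ 9.92712693e-01, -1.20503234e-01,  6.92749126e-04],
       [ 8.60514043e-04,  1.34017122e-03, -9.99998732e-01]]))
```

```bash
python3 - <<'E'
from h import *; import kin
q,e,a=kin.ik([.52,.22,.25],kin.fk(np.array([-.45,.2,0,1.7,0,1.24,1.0]))[1],np.array([-.45,.2,0,1.7,0,1.24,1.0])); print(q.round(2),e,a)
for dj in (.0,):
    delta([.52,.22,.25],kin.fk(q)[1])
# next: j5 swing waypoints
q2=q.copy(); q2[4]=1.2; q2[5]=.9; q2[3]=2.; p,M=kin.fk(q2); print(p,M[:,2])
E
```

```text
[-0.47  0.17 -0.01  1.64  0.    1.34  0.96] 0.001452959358133101 0.00039075985502085356
delta [ 0.0523 -0.0225 -0.001 ] [ -16.88  -73.48 -135.57] steps 0.9107154409222108 14.497281581100887
[0.65404061 0.0599826  0.23585629] [ 0.65398211 -0.47888915 -0.58563861]
```

servo_tool --pt "1 0.052 -0.022 0 -16.9 -73.5 -135.6" --pt "1 0.052 -0.022 0 -16.9 -73.5 -135.6" --pt "1 0.052 -0.022 0 -16.9 -73.5 -135.6" --pt "1 0.052 -0.022 0 -16.9 -73.5 -135.6" --pt "1 0.052 -0.022 0 -16.9 -73.5 -135.6" --pt "1 0.052 -0.022 0 -16.9 -73.5 -135.6" --pt "1 0.052 -0.022 0 -16.9 -73.5 -135.6" --pt "1 0.052 -0.022 0 -16.9 -73.5 -135.6" --pt "1 0.052 -0.022 0 -16.9 -73.5 -135.6" --pt "1 0.052 -0.022 0 -16.9 -73.5 -135.6" --pt "1 0.052 -0.022 0 -16.9 -73.5 -135.6" --pt "1 0.052 -0.022 0 -16.9 -73.5 -135.6" --pt "1 0.052 -0.022 0 -16.9 -73.5 -135.6" --pt "1 0.052 -0.022 0 -16.9 -73.5 -135.6" --pt "1 0.052 -0.022 0 -16.9 -73.5 -135.6"

```text
clock: 5.55
position: [0.5207, 0.2201, 0.246]
ee_rot: [0.761, 0.648, 0.005, -0.011]
ft_force: [0.6, -0.1, -0.2]
grip_width: 0.999
```

```bash
cat > fit.py <<'E'
from h import *; import kin, json, os
o=monitor.get_obs(); F='obs.json'
obs=json.load(open(F)) if os.path.exists(F) else [[[-1.2595,.3327,-.065,1.4605,.022,1.35,-.088],[.2054,.5903,.2313]],[[.42,-.47,-1.02,2.42,-1.27,.07,-.72],[.49,.2662,.2289]]]
obs.append([list(o['joint_pos']),list(o['position'])]); json.dump(obs,open(F,'w'))
w=[.3 if i==1 else 1 for i in range(len(obs))]
def f(x): return np.r_[np.concatenate([k*(kin.fk(q,x)[0]-p) for k,(q,p) in zip(w,obs)]),.003*(x-[.3,.4,.45,.29,0,0,0,0])]
r=kin.least_squares(f,kin.L); print('L',r.x.round(4).tolist(),(r.fun[:-8]*1000).round(1))
st()
E
python3 fit.py
```

```text
L [0.2246, 0.4816, 0.4851, 0.351, -0.0098, -0.0074, -0.0427, -0.0013] [-1.6 -0.1  0.3  0.1  0.3 -0.   1.2 -1.2 -0.3]
5.55 [0.5207 0.2201 0.246 ] z [-0.006  0.023 -1.   ] x [0.16  0.987 0.022] j [-0.19  0.21 -0.32  1.59  0.04  1.35  0.9 ] F [ 0.6 -0.1 -0.2] 0.9990486185135543
```

```bash
sed -i 's/^L=.*/L=np.array([0.2246, 0.4816, 0.4851, 0.351, -0.0098, -0.0074, -0.0427, -0.0013])/' kin.py; python3 - <<'E'
from h import *; import kin
q0=np.array([-.45,.9,0,2.2,3.14,1.1,1.57])
for nm,p,l in [('pre',mag(-.08,0,.12),62),('pre',mag(-.08,0,.037),62),('grasp',mag(-.034,0,.037),62),('d45',mag(-.079,0,.037),62),('g50',mag(-.034,0,.037),50),('g70',mag(-.034,0,.037),70),('d45',mag(-.079,0,.037),75),]:
        Rt=Rtool(MY,l)
        q,e,a=kin.ik(p,Rt,q0); print(nm,q.round(2),round(e,1),round(a,1))
        if nm=='grasp': qg=q
o=monitor.get_obs(); c=o['joint_pos']
for t in (.25,.5,.75,1):
    p,M=kin.fk(c+(qg-c)*t); print(t,p.round(3),M[:,2].round(2),(c+(qg-c)*t).round(2))
q=c.copy(); q[4]=1.4;q[5]=.9
p,M=kin.fk(q); print(p,M[:,2])
q[3]=2.;q[1]=.3; p,M=kin.fk(q); print(p,M[:,2]); delta(p,M)
E
```

```text
pre [-1.67  0.34  1.12  2.41  3.12  0.43  1.23] 15.7 2.4
pre [-1.38  0.61  0.81  2.41  3.11  0.69  1.09] 23.5 2.6
grasp [-0.6   0.44 -0.01  2.38  2.86  0.77  1.68] 0.0 0.0
d45 [-1.38  0.61  0.8   2.41  3.11  0.69  1.09] 22.8 2.5
g50 [-0.7   0.33  0.13  2.28  2.79  0.35  1.75] 0.0 0.0
g70 [-0.58  0.56 -0.05  2.41  2.89  1.06  1.64] 0.0 0.0
d45 [ 0.43  1.2  -1.12  2.41  3.02  1.43  2.59] 40.6 2.1
0.25 [0.606 0.052 0.187] [ 0.3  -0.5  -0.81] [-0.29  0.27 -0.24  1.79  0.75  1.2   1.09]
0.5 [0.694 0.03  0.201] [ 0.69 -0.56 -0.45] [-0.39  0.33 -0.17  1.98  1.45  1.06  1.29]
0.75 [0.714 0.148 0.163] [ 0.94 -0.16 -0.29] [-0.5   0.38 -0.09  2.18  2.15  0.91  1.48]
1 [0.592 0.282 0.037] [ 0.82  0.34 -0.47] [-0.6   0.44 -0.01  2.38  2.86  0.77  1.68]
[0.82411211 0.08356631 0.48196218] [ 0.86915721 -0.38143558 -0.31475805]
[0.6966873  0.03303353 0.1667845 ] [ 0.67952478 -0.45288038 -0.57718752]
delta [-0.1582  0.2044  0.0738] [-35.17 -45.89 -50.3 ] steps 4.300274816640225 7.162176590627722
```

```bash
cat > srch.py <<'E'
from h import *; import kin
rng=np.random.default_rng(0)
W=[('A0',-.034,.037,60),('A35',-.069,.037,60),('B35',-.075,.03,30),('B60',-.1,.03,30),('C58',-.09,.03,15),('C145',-.177,.03,15)]
def run(W=W,n=60,flips=(0,1)):
  for fl in flips:
    out=[]
    for k in range(n):
        q=rng.uniform(kin.LO,kin.HI); Q=[];bad=0
        for nm,x,z,l in W:
            Rt=Rtool(MY,l)
            if fl: Rt=Rt@np.diag([-1,-1,1])
            q,e,a=kin.ik(mag(x,0,z),Rt,q,.01); Q.append(q); bad=max(bad,e+a*3)
            if bad>60: break
        if len(Q)==len(W): out.append((bad,max(abs(np.diff(Q,axis=0)).max(0)),Q))
    out.sort(key=lambda t:t[0]+10*t[1])
    for b,m,Q in out[:2]:
        print('flip',fl,'err',round(b,1),'maxstep',round(m,2))
        for w,q in zip(W,Q): print('  ',w[0],q.round(2))
if __name__=='__main__': run()
E
python3 srch.py
python3 - <<'E'
from h import *; import kin
for q in ([.2,.0,-.9,2.0,1.2,.8,.9],[.3,.2,-1.0,2.1,1.4,.8,.6],[-.3,-.1,-.3,2.2,1.2,.8,.9]):
    p,M=kin.fk(q); print(p.round(3),M[:,2].round(2)); delta(p,M)
E
```

```text
[0.647 0.19  0.323] [ 0.83 -0.17 -0.53]
delta [-0.0074  0.1284 -0.0785] [-52.53 -30.92 -49.37] steps 2.4102804470731036 7.331179441607811
[0.646 0.168 0.19 ] [ 0.76 -0.16 -0.62]
delta [-0.0326  0.1322  0.0543] [-47.35 -24.87 -44.68] steps 2.345835430001638 6.513167490979594
[0.588 0.075 0.265] [ 0.77 -0.3  -0.56]
delta [-0.1324  0.0898 -0.0225] [-45.81 -36.72 -47.14] steps 2.58427314692296 7.036758475375693
```

servo_tool --pt "1 -0.13 0.09 -0.04 -46 -37 -47" --pt "1 -0.13 0.09 -0.04 -46 -37 -47" --pt "1 -0.13 0.09 -0.04 -46 -37 -47" --pt "1 -0.13 0.09 -0.04 -46 -37 -47" --pt "1 -0.13 0.09 -0.04 -46 -37 -47" --pt "1 -0.13 0.09 -0.04 -46 -37 -47" --pt "1 -0.13 0.09 -0.04 -46 -37 -47" --pt "1 -0.13 0.09 -0.04 -46 -37 -47" --pt "1 -0.13 0.09 -0.04 -46 -37 -47"

```text
clock: 6.68
position: [0.5878, 0.0765, 0.2839]
ee_rot: [0.366, 0.802, 0.022, 0.471]
ft_force: [0.6, -0.3, 0.8]
grip_width: 0.996
```

```bash
python3 fit.py
```

```text
L [0.2365, 0.4735, 0.4908, 0.3515, -0.0125, -0.0041, -0.0419, -0.0024] [-1.5 -0.4  0.5  1.3  0.3 -0.7  1.7 -0.6 -0.7 -0.7 -0.4  0.4]
6.67 [0.5878 0.0765 0.2839] z [ 0.772 -0.31  -0.555] x [-0.288  0.608 -0.74 ] j [-0.21 -0.13 -0.4   2.18  1.14  0.82  0.95] F [ 0.6 -0.3  0.8] 0.9961784888425871
```

```bash
sed -i 's/^L=.*/L=np.array([0.2365, 0.4735, 0.4908, 0.3515, -0.0125, -0.0041, -0.0419, -0.0024])/' kin.py; python3 - <<'E'
import srch
W=[('A0',-.044,.036,55),('A16',-.060,.036,55),('B16',-.061,.036,42),('B60',-.105,.036,42),('C58',-.09,.036,25),('C150',-.182,.036,25)]
srch.run(W,40)
E
```

```text
flip 0 err 63.1 maxstep 1.06
   A0 [-1.35  0.56  0.82  2.35  3.25  0.54  1.03]
   A16 [-1.38  0.54  0.84  2.39  3.23  0.55  1.05]
   B16 [-1.16  0.33  0.63  2.26  3.42  0.12  1.04]
   B60 [-1.35  0.29  0.8   2.36  3.34  0.14  1.1 ]
   C58 [-1.14  0.32  0.61  2.28  4.4   0.07  0.07]
   C150 [-1.43  0.26  0.85  2.41  4.4   0.07  0.04]
flip 0 err 63.1 maxstep 1.1
   A0 [-1.32  0.54  0.79  2.35  3.22  0.54  1.07]
   A16 [-1.35  0.52  0.8   2.39  3.2   0.55  1.09]
   B16 [-1.14  0.33  0.61  2.26  3.38  0.11  1.09]
   B60 [-1.33  0.28  0.78  2.36  3.3   0.14  1.14]
   C58 [-1.14  0.32  0.61  2.28  4.4   0.07  0.07]
   C150 [-1.43  0.26  0.85  2.41  4.4   0.07  0.04]
flip 1 err 0.0 maxstep 0.61
   A0 [ 0.66  1.03 -1.46  2.36  2.34  1.03 -0.19]
   A16 [ 0.67  0.99 -1.46  2.39  2.34  1.02 -0.24]
   B16 [ 0.66  0.77 -1.46  2.27  1.84  0.8  -0.01]
   B60 [ 0.7   0.59 -1.46  2.37  1.84  0.68 -0.14]
   C58 [ 0.63  0.69 -1.46  2.12  1.23  0.84  0.47]
   C150 [ 0.77  0.24 -1.46  2.32  0.81  0.49  0.65]
flip 1 err 0.0 maxstep 0.61
   A0 [ 0.65  0.98 -1.43  2.36  2.34  1.   -0.24]
   A16 [ 0.67  0.97 -1.45  2.39  2.34  1.01 -0.26]
   B16 [ 0.66  0.77 -1.46  2.27  1.84  0.8  -0.01]
   B60 [ 0.7   0.59 -1.46  2.37  1.84  0.68 -0.14]
   C58 [ 0.63  0.69 -1.46  2.12  1.23  0.84  0.47]
   C150 [ 0.77  0.24 -1.46  2.32  0.81  0.49  0.65]
```

```bash
python3 - <<'E'
from h import *; import kin
fl=np.diag([-1,-1,1.])
for nm,x,z,l in [('P',-.1,.12,40),('A0',-.044,.036,55),('B16',-.061,.036,42),('B60',-.105,.036,42),('C58',-.09,.036,25),('C150',-.182,.036,25)]:
    for j3 in (-1.3,-.9,-.5,0,.5):
        lo,hi=kin.LO.copy(),kin.HI.copy(); kin.LO[2],kin.HI[2]=j3-.02,j3+.02
        best=None
        for q5,q7 in ((1.5,.3),(2.3,-.3),(.6,.8),(3,-1.3)):
            q,e,a=kin.ik(mag(x,0,z),Rtool(MY,l)@fl,np.array([.3,.6,j3,2.2,q5,.8,q7]),.003)
            if best is None or e+3*a<best[0]: best=(e+3*a,q)
        kin.LO,kin.HI=lo,hi; print(nm,j3,round(best[0],1),best[1].round(2))
E
```

```text
P -1.3 0.0 [ 0.68  0.02 -1.29  2.29  0.76  0.22  0.67]
P -0.9 0.0 [ 0.3   0.01 -0.91  2.29  0.73  0.22  0.69]
P -0.5 0.0 [-0.09  0.01 -0.51  2.29  0.72  0.21  0.7 ]
P 0 0.0 [-0.59  0.01 -0.01  2.29  0.71  0.21  0.71]
P 0.5 0.0 [-1.09  0.01  0.49  2.29  0.69  0.21  0.72]
A0 -1.3 0.0 [ 0.55  0.77 -1.29  2.36  2.37  0.86 -0.45]
A0 -0.9 0.0 [ 0.24  0.49 -0.91  2.36  2.5   0.68 -0.84]
A0 -0.5 0.0 [-0.12  0.38 -0.51  2.35  2.63  0.59 -1.11]
A0 0 0.0 [-0.59  0.36 -0.01  2.35  2.8   0.54 -1.4 ]
A0 0.5 0.0 [-1.05  0.42  0.49  2.35  3.02  0.52 -1.75]
B16 -1.3 0.0 [ 0.57  0.58 -1.31  2.27  1.83  0.62 -0.11]
B16 -0.9 0.0 [ 0.25  0.35 -0.91  2.27  1.88  0.38 -0.31]
B16 -0.5 0.0 [-0.1   0.28 -0.51  2.27  1.99  0.26 -0.5 ]
B16 0 0.0 [-0.57  0.26 -0.01  2.27  2.26  0.17 -0.84]
B16 0.5 0.0 [-1.03  0.3   0.49  2.26  3.06  0.11 -1.71]
B60 -1.3 0.0 [ 0.59  0.43 -1.31  2.37  1.86  0.52 -0.25]
B60 -0.9 0.0 [ 0.26  0.25 -0.91  2.37  1.96  0.34 -0.46]
B60 -0.5 0.0 [-0.12  0.2  -0.51  2.37  2.08  0.26 -0.63]
B60 0 0.0 [-0.59  0.18 -0.01  2.36  2.3   0.19 -0.89]
B60 0.5 0.0 [-1.07  0.22  0.49  2.36  2.74  0.14 -1.39]
C58 -1.3 0.0 [ 0.54  0.52 -1.29  2.12  1.07  0.68  0.55]
C58 -0.9 0.0 [ 0.25  0.33 -0.91  2.12  0.77  0.49  0.75]
C58 -0.5 0.0 [-0.1   0.26 -0.51  2.12  0.52  0.41  0.95]
C58 0 0.0 [-0.56  0.24 -0.01  2.12  0.22  0.36  1.2 ]
C58 0.5 0.0 [-1.01  0.28  0.49  2.12 -0.17  0.35  1.54]
C150 -1.3 0.0 [ 0.63  0.16 -1.29  2.32  0.65  0.42  0.78]
C150 -0.9 0.0 [ 0.28  0.09 -0.91  2.32  0.48  0.37  0.93]
C150 -0.5 0.0 [-0.11  0.07 -0.51  2.32  0.38  0.35  1.02]
C150 0 0.0 [-0.6   0.07 -0.01  2.32  0.29  0.34  1.1 ]
C150 0.5 0.0 [-1.09  0.08  0.49  2.32  0.17  0.33  1.2 ]
```

```bash
python3 - <<'E'
from h import *; import kin
d=np.load('w1.npz'); T=d['T'];D=d['D'];i=eyes.camera_info('wrist');K=np.array(i['intrinsics'])
vv,uu=np.mgrid[:420,:560]; p=cv2.undistortPoints(np.stack([uu,vv],-1).reshape(-1,1,2).astype(float),K,np.array([i['k1'],0,0,0,0.])).reshape(420,560,2)
P=np.dstack([p*D[...,None],D])@T[:3,:3].T+T[:3,3]; P[D==0]=np.nan
def tomag(P): 
    c,s=np.cos(MY),np.sin(MY); q=P[...,:2]-MO; return np.stack([q@[c,s],q@[-s,c],P[...,2]],-1)
G=tomag(P); box=(abs(G[...,1])<.06)&(abs(G[...,0])<.14)
m=box&(G[...,2]>.207)&(G[...,2]<.225); r=cv2.minAreaRect((P[m][:,:2]*1000).astype(np.float32)); print('top rect',r,np.median(P[m][:,2]))
m=box&(G[...,2]>.187)&(G[...,2]<.207)&(G[...,0]<-.06); q=G[m]; print('front',len(q),'x med',np.median(q[:,0]),'slope dx/dy',np.polyfit(q[:,1],q[:,0],1),'y range',np.percentile(q[:,1],[1,99]))
for z0,z1 in [(.085,.11),(.11,.14),(.14,.17)]:
  m=box&(G[...,2]>z0)&(G[...,2]<z1)&(G[...,0]<-.04)&(abs(G[...,1])<.03); q=G[m]
  k=q[:,0]<-.0705; print(z0,'keeper x',np.median(q[k,0]),'y',np.percentile(q[k,1],[2,98]),'pads x',np.median(q[~k,0]),'y',np.percentile(q[~k,1],[2,98]))
delta(mag(-.11,0,.13),Rtool(MY,45)@np.diag([-1,-1,1.]))
E
```

```text
top rect ((625.8114013671875, 296.3992919921875), (159.85781860351562, 77.3128890991211), 22.39508819580078) 0.21544202316394012
front 2718 x med -0.07564777543444721 slope dx/dy [-0.00157834 -0.0756364 ] y range [-0.03742532  0.0380793 ]
0.085 keeper x -0.0755613267471618 y [-0.00819846  0.00931439] pads x -0.06353729037428929 y [-0.02338364  0.02355502]
0.11 keeper x -0.07555719452369078 y [-0.00821471  0.00928581] pads x -0.06377324542688709 y [-0.02323647  0.02452202]
0.14 keeper x -0.07557364007409025 y [-0.0083667   0.00928836] pads x -0.06339324133067478 y [-0.02193909  0.025109  ]
delta [ 0.2406  0.0328 -0.0207] [-8.7  34.9  32.68] steps 3.8985694927853864 4.541736269378551
```

```bash
sed -i 's/^MO=.*/MO=np.array([.6237,.2958]); MY=np.deg2rad(22.35)/' h.py; cat >> h.py <<'E'
FL=np.diag([-1,-1,1.])
E
python3 - <<'E'
from h import *; import kin
Rt=Rtool(MY,48)@FL; o=monitor.get_obs()
for x in (.14,.17):
    p=mag(-.13,0,x); delta(p,Rt); q,e,a=kin.ik(p,Rt,o['joint_pos'],.01); print(q.round(2),e,a)
E
```

```text
delta [ 0.2341  0.0215 -0.0378] [-11.54  34.09  33.58] steps 3.80935510505097 4.599958388434978
[-0.63 -0.11 -0.01  2.41  1.42  0.18 -0.02] 3.6233488655495707 0.6933037857195254
delta [ 0.2119  0.0329 -0.0545] [-11.54  34.09  33.58] steps 3.539906504048563 4.599958388434978
[-0.2  -0.18 -0.41  2.4   0.9   0.14  0.48] 0.005404684406767151 0.0019279615038857209
```

```bash
python3 - <<'E'
from h import *; import kin
o=monitor.get_obs(); q=o['joint_pos']
for p,l in ((mag(-.14,-.07,.2),35),(mag(-.115,0,.06),42),(mag(-.043,0,.036),55)):
    Rt=Rtool(MY,l)@FL; delta(p,Rt); q,e,a=kin.ik(p,Rt,q,.01); print(q.round(2),e,a)
E
```

```text
delta [ 0.143   0.0041 -0.0365] [ 0.7  37.6  29.45] steps 2.3622166660822392 4.46408448726837
[-0.46 -0.18  0.04  2.2   0.05  0.51  1.5 ] 0.005962757274770884 0.0033852988458596676
delta [0.2927 0.0031 0.0156] [-5.89 35.75 31.71] steps 4.690305151884728 4.499541718324799
[-0.17  0.11 -0.45  2.38  1.88  0.2  -0.45] 0.048398191064275564 0.020158393335316094
delta [0.308  0.0517 0.0718] [-18.13  32.06  35.69] steps 5.12662350840536 4.793087473012463
[ 0.05  0.42 -0.69  2.35  2.57  0.62 -0.99] 0.004692879772602813 0.002297722592770882
```

servo_tool --pt "1 0.143 0.004 -0.036 -5.9 35.8 31.7" --pt "1 0.143 0.004 -0.036 -5.9 35.8 31.7" --pt "1 0.143 0.004 -0.036 -5.9 35.8 31.7" --pt "1 0.293 0.003 0.016 -5.9 35.8 31.7" --pt "1 0.293 0.003 0.016 -5.9 35.8 31.7" --pt "1 0.293 0.003 0.016 -5.9 35.8 31.7" --pt "1 0.293 0.003 0.016 -5.9 35.8 31.7" --pt "1 0.293 0.003 0.016 -5.9 35.8 31.7"

```text
clock: 7.68
position: [0.5253, 0.2392, 0.0755]
ee_rot: [0.52, 0.774, 0.292, 0.214]
ft_force: [0.8, -0.3, -0.2]
grip_width: 0.998
```

```bash
python3 fit.py; python3 - <<'E'
from h import *; import kin
o=monitor.get_obs(); q=o['joint_pos']
T=T_wc('wrist'); im,D=eyes.camera('wrist'); cv2.imwrite('pics/w2.png',im); np.savez('w2.npz',im=im,D=D,T=T)
for p,l in ((mag(-.115,0,.06),42),(mag(-.060,0,.036),55),(mag(-.043,0,.036),55)):
    Rt=Rtool(MY,l)@FL; delta(p,Rt); q,e,a=kin.ik(p,Rt,q,.01); print(q.round(2),e,a)
E
```

```text
L [0.2446, 0.4617, 0.4924, 0.3416, -0.0098, 0.0012, -0.043, -0.0018] [-1.5 -1.5  0.9  0.7  0.2 -0.5  2.  -0.2 -0.4 -1.3 -0.3 -0.3  1.3  0.4
 -0.1]
7.67 [0.5253 0.2392 0.0755] z [ 0.635  0.23  -0.738] x [-0.369  0.929 -0.027] j [-0.23  0.09 -0.39  2.36  1.72  0.21 -0.29] F [ 0.8 -0.3 -0.2] 0.9979829093223533
delta [ 0.0134 -0.0101  0.0085] [0.32 1.43 0.45] steps 0.30025778442672213 0.14305663903184465
[-0.2   0.11 -0.42  2.38  1.88  0.2  -0.46] 0.004372782965128045 0.0018098074104698075
delta [0.0145 0.0145 0.0632] [-12.68   1.37   0.61] steps 1.0637546483725284 1.193065515879245
[ 0.02  0.39 -0.67  2.39  2.59  0.63 -1.04] 0.0048863648076183245 0.0023757696689541102
delta [0.0147 0.027  0.0747] [-12.68   1.37   0.61] steps 1.2924761865689687 1.193065515879245
[ 0.01  0.41 -0.65  2.35  2.58  0.62 -1.01] 0.00018001006518459346 5.1142788406082084e-05
```

View pics/w2.png

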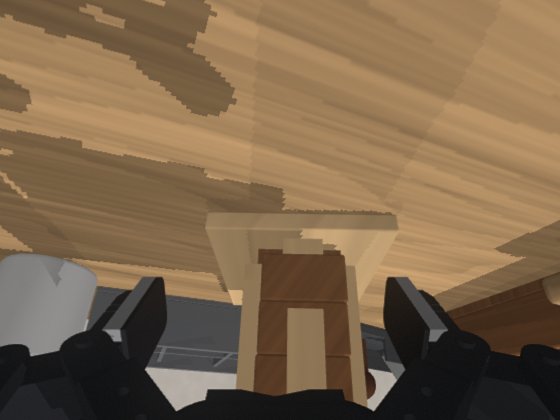

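servo_tool --pt "1 0.0145 0.0145 0.063 -12.7 1.4 0.6" --pt "1 0.0145 0.0145 0.063 -12.7 1.4 0.6" --pt "1 0.0145 0.0145 0.063 -12.7 1.4 0.6" --pt "1 0.0146 0.021 0.069 -12.7 1.4 0.6" --pt "1 0.0147 0.027 0.0747 -12.7 1.4 0.6" --pt "1 0.0147 0.027 0.0747 -12.7 1.4 0.6" --pt "1 0.0147 0.027 0.0747 -12.7 1.4 0.6"

```text
clock: 8.6
position: [0.5833, 0.2771, 0.0382]
ee_rot: [0.492, 0.738, 0.382, 0.259]
ft_force: [0.2, -0.3, 0.2]
grip_width: 0.998
```

```bash
cat >> h.py <<'E'
def inmag():
    o=monitor.get_obs(); c,s=np.cos(MY),np.sin(MY); q=o['position'][:2]-MO; z=R.from_quat(o['ee_rot']).as_matrix()[:,2]
    print('mag TCP',(np.array([q@[c,s],q@[-s,c],o['position'][2]])*1000).round(1),'lean',np.degrees(np.arctan2(np.hypot(*z[:2]),-z[2])).round(1),'az',np.degrees(np.arctan2(z[1],z[0])).round(1))
E
python3 - <<'E'
from h import *
st(); inmag(); delta(mag(-.043,0,.036),Rtool(MY,55)@FL)
E
```

```text
8.6 [0.5833 0.2771 0.0382] z [ 0.759  0.309 -0.573] x [-0.382  0.924 -0.007] j [-0.22  0.39 -0.4   2.33  2.66  0.58 -1.15] F [ 0.2 -0.3  0.2] 0.9980495072327896
mag TCP [-44.4  -1.9  38.2] lean 55.0 az 22.2
delta [ 0.0019 -0.0009  0.0024] [0.04 0.14 0.36] steps 0.0515670089735106 0.03671757179163449
```

servo_tool --pt "1 0.002 -0.001 0.002 0 0 0" --pt "0 0.002 -0.001 0.002 0 0 0" --pt "0 0.002 -0.001 0.002 0 0 0" --pt "0 0.002 -0.001 0.002 0 0 0" --pt "0 0.002 -0.001 0.002 0 0 0" --pt "0 0.002 -0.001 0.002 0 0 0" --grip_force 60

```text
clock: 9.35
position: [0.5829, 0.2799, 0.0355]
ee_rot: [0.492, 0.738, 0.383, 0.259]
ft_force: [-2.8, -2.0, 5.7]
grip_width: 0.548
```

```bash
python3 - <<'E'
from h import *
st(); inmag()
E
```

```text
9.35 [0.5829 0.2799 0.0355] z [ 0.758  0.311 -0.573] x [-0.383  0.924 -0.005] j [-0.22  0.39 -0.4   2.33  2.66  0.58 -1.15] F [-2.8 -2.   5.7] 0.5476769757227172
mag TCP [-43.8   0.7  35.5] lean 55.0 az 22.3
```

servo_tool --pt "0 0 -0.0025 -0.0035 0 0 0" --pt "0 0 -0.005 -0.007 0 0 0" --pt "0 0 -0.0075 -0.0107 0 0 0" --pt "0 0 -0.0103 -0.0147 0 0 0" --pt "0 0 -0.0103 -0.0147 0 0 0" --pt "0 0 -0.0103 -0.0147 0 0 0"

```text
clock: 10.1
position: [0.5659, 0.2729, 0.0355]
ee_rot: [0.491, 0.738, 0.383, 0.259]
ft_force: [-5.1, -2.5, 8.4]
grip_width: 0.554
```

```bash
python3 - <<'E'
from h import *; import kin
st(); inmag(); q=monitor.get_obs()['joint_pos']
for p,l in ((mag(-.0615,0,.036),45),(mag(-.1025,0,.036),45),(mag(-.092,0,.036),25)):
    Rt=Rtool(MY,l)@FL; delta(p,Rt); q,e,a=kin.ik(p,Rt,q,.01); print(q.round(2),e,a)
E
```

```text
10.1 [0.5659 0.2729 0.0355] z [ 0.758  0.311 -0.573] x [-0.383  0.924 -0.006] j [-0.22  0.37 -0.42  2.37  2.66  0.6  -1.16] F [-5.1 -2.5  8.4] 0.5536948899633829
mag TCP [-62.2   0.8  35.5] lean 55.0 az 22.3
delta [-0.0008  0.0008  0.0003] [10.01  0.06  0.37] steps 0.018520220330753585 0.9365002535386182
[-0.34  0.27 -0.26  2.3   2.37  0.28 -0.91] 0.004732277178849208 0.0021630528093865586
delta [-0.0007 -0.0227 -0.0333] [10.01  0.06  0.37] steps 0.6451573564087568 0.9365002535386182
[-0.33  0.2  -0.29  2.39  2.4   0.3  -0.97] 0.0006692239167901639 0.00031965645207101493
delta [-0.0007 -0.0167 -0.0247] [30.01  0.12  0.36] steps 0.47721784993106037 2.805221018728838
[ 0.52  0.49 -1.26  2.12  1.04  0.65  0.57] 0.0156868081342413 0.004385348801583716
```

servo_tool --pt "1 0 0 0 0 0 0" --pt "1 0 0 0 0 0 0" --pt "1 0 0 0 5 0 0.2" --pt "1 0 0 0 10 0 0.3" --pt "1 0 0 0 10 0 0.3" --pt "0 0 0 0 10 0 0.3" --pt "0 0 0 0 10 0 0.3" --pt "0 0 0 0 10 0 0.3" --pt "0 0 0 0 10 0 0.3" --pt "0 0 0 0 10 0 0.3" --pt "0 0 -0.0047 -0.0067 10 0 0.3" --pt "0 0 -0.0094 -0.0134 10 0 0.3" --pt "0 0 -0.0141 -0.0202 10 0 0.3" --pt "0 0 -0.0188 -0.0269 10 0 0.3" --pt "0 0 -0.0235 -0.0336 10 0 0.3" --pt "0 0 -0.0235 -0.0336 10 0 0.3"

```text
clock: 12.1
position: [0.5276, 0.257, 0.0351]
ee_rot: [0.514, 0.768, 0.317, 0.213]
ft_force: [-0.6, -1.0, -5.1]
grip_width: 0.549
```

```bash
python3 - <<'E'
from h import *; import kin
st(); inmag(); q=monitor.get_obs()['joint_pos']
T=T_wc('scene'); im,D=eyes.camera('scene'); cv2.imwrite('pics/s2.png',cv2.resize(im[170:310,310:420],(550,700))[:600])
for p,l in ((mag(-.092,0,.037),25),(mag(-.183,0,.037),25)):
    Rt=Rtool(MY,l)@FL; delta(p,Rt); q,e,a=kin.ik(p,Rt,q,.01); print(q.round(2),e,a)
E
```

```text
12.1 [0.5276 0.257  0.0351] z [ 0.654  0.268 -0.708] x [-0.38   0.925 -0.001] j [-0.31  0.22 -0.33  2.38  2.36  0.32 -0.94] F [-0.6 -1.  -5.1] 0.5486488036301441
mag TCP [-103.6    0.6   35.1] lean 45.0 az 22.3
delta [-0.0007  0.0093  0.0067] [19.96  0.06  0.04] steps 0.18368800558611537 1.8652640071750652
[ 0.53  0.5  -1.27  2.12  1.05  0.66  0.56] 0.015131957470758198 0.004200359946512579
delta [-0.0007 -0.0551 -0.0576] [19.96  0.06  0.04] steps 1.2754794970776433 1.8652640071750652
[ 0.77  0.24 -1.46  2.32  0.8   0.48  0.66] 0.01043815154539413 0.0009661292615142375
```

View pics/s2.png

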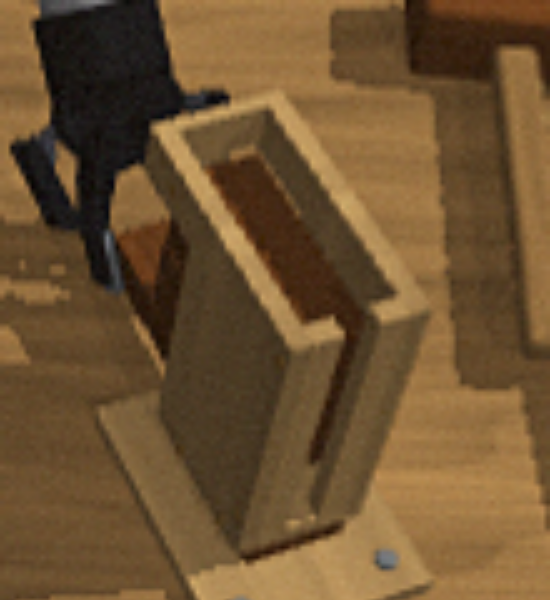

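servo_tool --pt "1 0 0 0 0 0 0" --pt "1 0 0 0 0 0 0" --pt "1 0 0 0 0 0 0" --pt "1 0 0.0064 0.005 5 0 0" --pt "1 0 0.0064 0.005 10 0 0" --pt "1 0 0.0064 0.005 15 0 0" --pt "1 0 0.0064 0.005 20 0 0" --pt "1 0 0.0064 0.005 20 0 0" --pt "1 0 0.0064 0.005 20 0 0" --pt "1 0 0.0064 0.005 20 0 0"

```text
clock: 13.4
position: [0.5364, 0.2589, 0.0359]
ee_rot: [0.544, 0.81, 0.179, 0.124]
ft_force: [-0.3, -0.9, -1.3]
grip_width: 1.001
```

```bash
python3 - <<'E'
from h import *; import kin
st(); inmag(); delta(mag(-.095,0,.036),Rtool(MY,25)@FL)
E
```

```text
13.4 [0.5364 0.2589 0.0359] z [ 0.396  0.156 -0.905] x [-0.378  0.926 -0.006] j [-0.22  0.26 -0.38  2.11  0.48  0.4   0.98] F [-0.3 -0.9 -1.3] 1.001074801648987
mag TCP [-94.8  -0.9  35.9] lean 25.2 az 21.5
delta [ 0.0009 -0.0001 -0.0002] [0.16 0.37 0.01] steps 0.014461430296798892 0.03801006971991197
```

servo_tool --pt "0 0.001 0 0 0 0.3 0" --pt "0 0.001 0 0 0 0.3 0" --pt "0 0.001 0 0 0 0.3 0" --pt "0 0.001 0 0 0 0.3 0" --pt "0 0.001 0 0 0 0.3 0" --pt "0 0.001 -0.009 -0.0042 0 0.3 0" --pt "0 0.001 -0.018 -0.0084 0 0.3 0" --pt "0 0.001 -0.027 -0.0126 0 0.3 0" --pt "0 0.001 -0.036 -0.0168 0 0.3 0" --pt "0 0.001 -0.045 -0.021 0 0.3 0" --pt "0 0.001 -0.054 -0.0252 0 0.3 0" --pt "0 0.001 -0.063 -0.0294 0 0.3 0" --pt "0 0.001 -0.072 -0.0336 0 0.3 0" --pt "0 0.001 -0.081 -0.0378 0 0.3 0" --pt "0 0.001 -0.086 -0.0401 0 0.3 0" --pt "0 0.001 -0.086 -0.0401 0 0.3 0" --grip_force 80

```text
clock: 15.4
position: [0.4485, 0.2234, 0.0355]
ee_rot: [0.544, 0.81, 0.181, 0.123]
ft_force: [-1.3, -0.1, -0.6]
grip_width: 0.552
```

```bash
python3 - <<'E'
from h import *; import kin
st(); inmag()
im,D=eyes.camera('scene'); T=T_wc('scene'); 
im2,D2=eyes.camera('wrist'); cv2.imwrite('pics/c3.png',np.hstack([cv2.resize(im[170:310,310:410],(300,420)),cv2.resize(im2,(480,420))]))
ymin=[]
i=eyes.camera_info('top');im3,D3=eyes.camera('top');T3=T_wc('top')
for x in (-.0,.03): 
    u,v=proj('top',T3,mag(x,0,.15))[0]; print('stack top z',withdepth('top',T3,D3,u,v)[2])
E
```

```text
15.4 [0.4485 0.2234 0.0355] z [ 0.397  0.159 -0.904] x [-0.378  0.926 -0.003] j [-0.19  0.07 -0.43  2.33  0.4   0.34  0.99] F [-1.3 -0.1 -0.6] 0.5515662402196423
mag TCP [-189.6   -0.3   35.5] lean 25.3 az 21.9
stack top z 0.1495921931944546
stack top z 0.14997598697745862
```

View pics/c3.png

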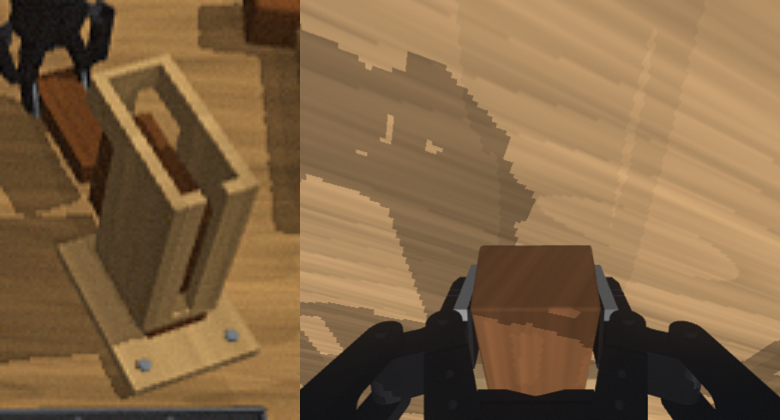

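```bash
python3 - <<'E'
from h import *; import kin
n='top'; d=np.load('top.npz'); im,D=d['im'],d['D']; T=T_wc(n); i=eyes.camera_info(n)
hsv=cv2.cvtColor(im,cv2.COLOR_BGR2HSV); V=cv2.GaussianBlur(hsv[...,2].astype(np.float32),(0,0),.7)
# inlay line on near stile & dark->light outer edge, subpixel per column
L=[];E=[];Ei=[]
for u in range(310,460):
    col=V[234:248,u]; k=int(col[:8].argmax()) 
    E.append(None)
    g=np.diff(V[232:252,u]); 
    j=int(g.argmax()); 
    w=np.clip(g[max(0,j-1):j+2],0,None); L.append((u,232.5+ (w*(np.arange(max(0,j-1),max(0,j-1)+len(w)))).sum()/w.sum()))
P=np.array([onplane(n,T,a,b,.05)[:2] for a,b in L]); 
c=np.polyfit(P[:,1],P[:,0],1); 
for _ in range(3):
    r=P[:,0]-np.polyval(c,P[:,1]); k=abs(r)<.004; c=np.polyfit(P[k,1],P[k,0],1)
print('near outer edge x=',c,'n',k.sum(),'yaw deg',-np.degrees(np.arctan(c[0])),'at y=-.28',np.polyval(c,-.28))
fy=np.deg2rad(-.5)
Rt=Rtool(fy,25)@FL; q=monitor.get_obs()['joint_pos']
for p in (mag(-.20,0,.16),[.444,-.279,.16],[.444,-.279,.0465]):
    R_=Rt if p[1]<0 else Rtool(MY,25)@FL
    delta(p,R_); q,e,a=kin.ik(p,R_,q,.01); print(q.round(2),e,a)
E
```

```text
near outer edge x= [-0.00965311  0.45788915] n 126 yaw deg 0.5530652108713441 at y=-.28 0.4605920174936524
delta [-0.0002  0.0433 -0.1172] [ 0.34  0.19 -0.05] steps 1.9983901166706723 0.036725860777397985
[-0.29 -0.18 -0.3   2.23  0.05  0.66  1.33] 0.0028879218031000963 0.0010424707964502662
delta [-0.4638 -0.1233 -0.1947] [ 0.37 -9.54 20.63] steps 8.287293030481246 2.12420825218361
[ 0.26 -0.04  0.37  2.1  -0.35  0.75  2.42] 0.006803586320093805 0.002565665217331475
delta [-0.4636 -0.1719 -0.0922] [ 0.37 -9.54 20.63] steps 8.046566963224919 2.12420825218361
[ 0.88  0.13 -0.25  2.21 -0.48  0.49  2.59] 0.019765274038126977 0.010631940699160776
```

```bash
python3 - <<'E'
from h import *; import kin
Rt=Rtool(np.deg2rad(-8),25)@FL; q=monitor.get_obs()['joint_pos']
V0=Rtool(np.deg2rad(-8),0)@FL; V90=Rtool(np.deg2rad(-89.7),0)@FL
for p,R_ in ((mag(-.20,0,.16),Rtool(MY,25)@FL),([.444,-.185,.16],Rt),([.444,-.185,.0465],Rt),([.479,-.19,.055],V0),([.491,-.09,.055],V90),([.584,-.279,.056],Rtool(.005,25)@FL)):
    delta(p,R_); q,e,a=kin.ik(p,R_,q,.01); print(q.round(2),e,a)
E
```

```text
delta [-0.0002  0.0433 -0.1172] [ 0.34  0.19 -0.05] steps 1.9983901166706723 0.036725860777397985
[-0.29 -0.18 -0.3   2.23  0.05  0.66  1.33] 0.0028879218031000963 0.0010424707964502662
delta [-0.3768 -0.0911 -0.1797] [  0.37 -12.73  27.42] steps 6.836962524343945 2.8250706486726336
[ 0.04 -0.21  0.3   2.24 -0.04  0.68  1.8 ] 0.0034598588780024504 0.0012462726398242171
delta [-0.3765 -0.1396 -0.0772] [  0.37 -12.73  27.42] steps 6.543093357112001 2.8250706486726336
[ 0.06 -0.    0.31  2.36 -0.27  0.37  2.03] 0.004064965305429262 0.0013066434192365375
delta [-0.3944 -0.1085 -0.0717] [24.79 -6.54 29.76] steps 6.6449344279872395 3.6709066962412096
[-0.01  0.3   0.34  1.93 -0.12  0.93  1.83] 0.002172391084486934 0.0008036319555080295
delta [-0.3064 -0.0641 -0.051 ] [ 16.82 -24.6  109.86] steps 5.074597301987624 10.638532497835579
[-0.41  0.3   0.57  1.97 -0.2   0.93  0.27] 0.004784912046985578 0.0018818289175167604
delta [-0.5165 -0.0507 -0.0452] [ 0.37 -9.2  19.92] steps 8.335684221610764 2.0507159292983363
[ 0.42  0.33  0.07  1.95 -0.46  0.52  2.42] 0.009149707140118016 0.004781725021172239
```

servo_tool --pt "0 0 0.012 -0.03 0 0 0" --pt "0 0 0.025 -0.065 0 0 0" --pt "0 0 0.04 -0.105 0 0 0" --pt "0 -0.03 0.035 -0.122 0 -1 2.5" --pt "0 -0.08 0.02 -0.13 0.1 -3 6" --pt "0 -0.13 0.005 -0.14 0.15 -4.5 10" --pt "0 -0.18 -0.013 -0.148 0.2 -6 13" --pt "0 -0.23 -0.032 -0.156 0.25 -8 17" --pt "0 -0.28 -0.052 -0.164 0.3 -9.5 20.5" --pt "0 -0.33 -0.073 -0.172 0.3 -11 24" --pt "0 -0.365 -0.087 -0.178 0.35 -12.5 27" --pt "0 -0.377 -0.091 -0.18 0.4 -12.7 27.4" --pt "0 -0.377 -0.115 -0.128 0.4 -12.7 27.4" --pt "0 -0.377 -0.13 -0.097 0.4 -12.7 27.4" --pt "0 -0.377 -0.13 -0.097 0.4 -12.7 27.4"

```text
clock: 17.42
position: [0.4425, -0.1842, 0.0661]
ee_rot: [0.737, 0.642, 0.14, 0.161]
ft_force: [-0.3, 0.1, -1.5]
grip_width: 0.556
```

```bash
python3 - <<'E'
from h import *; import kin
st()
im,D=eyes.camera('scene'); T=T_wc('scene')
im3,D3=eyes.camera('top');T3=T_wc('top')
cv2.imwrite('pics/c4.png',np.hstack([cv2.resize(im[130:300,60:280],(440,340)),cv2.resize(im3[170:290,290:420],(360,340))]))
delta([.444,-.185,.0465],Rtool(np.deg2rad(-8),25)@FL)
E
```

```text
17.43 [ 0.4425 -0.1842  0.0661] z [ 0.413 -0.057 -0.909] x [0.137 0.991 0.   ] j [ 0.12 -0.07  0.24  2.37 -0.19  0.43  1.96] F [-0.3  0.1 -1.5] 0.5564310419458567
delta [ 0.0001 -0.0106  0.0205] [-0.01 -0.02  0.09] steps 0.36981551490235287 0.008957878598370871
```

View pics/c4.png

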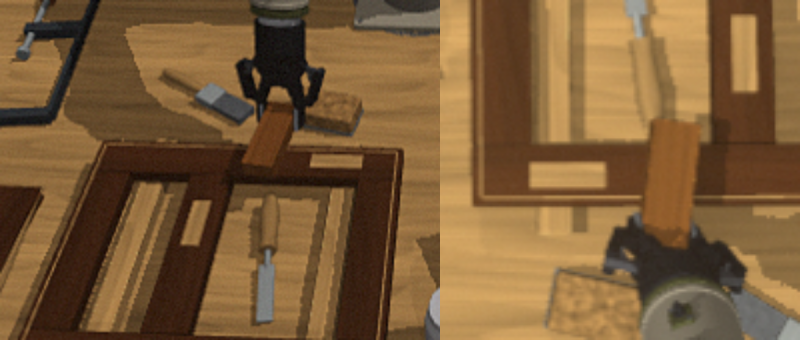

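servo_tool --pt "0 0 -0.005 0.01 0 0 0" --pt "0 0 -0.009 0.017 0 0 0" --pt "0 0 -0.0106 0.0205 0 0 0" --pt "0 0 -0.0106 0.0205 0 0 0" --pt "0 0 -0.0106 0.0205 0 0 0"

```text
clock: 18.15
position: [0.4438, -0.1856, 0.046]
ee_rot: [0.737, 0.641, 0.142, 0.164]
ft_force: [1.3, -0.3, 1.5]
grip_width: 0.549
```

```bash
python3 - <<'E'
from h import *; st()
E
```

```text
18.15 [ 0.4438 -0.1856  0.046 ] z [ 0.419 -0.059 -0.906] x [ 0.139  0.99  -0.   ] j [ 0.12 -0.02  0.25  2.39 -0.26  0.36  2.03] F [ 1.3 -0.3  1.5] 0.5492143345473494
```

servo_tool --pt "0 0 -0.0004 0.0009 0 0 0" --pt "1 0 -0.0004 0.0009 0 0 0" --pt "1 0 -0.0004 0.0009 0 0 0" --pt "1 0 -0.0004 0.0009 0 0 0" --pt "1 0 0.004 -0.03 0 0 0" --pt "1 0 0.025 -0.065 8 0 0" --pt "1 0 0.05 -0.085 16 0 0" --pt "1 0 0.063 -0.088 25 0 0" --pt "1 0 0.063 -0.088 25 0 0" --pt "1 0 0.063 -0.088 25 0 0"

```text
clock: 19.4
position: [0.4621, -0.1881, 0.1509]
ee_rot: [0.755, 0.656, -0.0, -0.0]
ft_force: [-0.5, 0.1, -0.3]
grip_width: 0.998
```

```bash
cat >> h.py <<'E'
def cloud(n,T,D):
    i=eyes.camera_info(n);K=np.array(i['intrinsics']); vv,uu=np.mgrid[:420,:560]
    p=cv2.undistortPoints(np.stack([uu,vv],-1).reshape(-1,1,2).astype(float),K,np.array([i['k1'],0,0,0,0.])).reshape(420,560,2)
    P=np.dstack([p*D[...,None],D])@T[:3,:3].T+T[:3,3]; P[D==0]=np.nan; return P
def rects(n,T,im,D,zlo,zhi,near,rad):
    P=cloud(n,T,D); m=((P[...,2]>zlo)&(P[...,2]<zhi)&(np.hypot(P[...,0]-near[0],P[...,1]-near[1])<rad))
    q=(P[m][:,:2]*1000).astype(np.float32); r=cv2.minAreaRect(q); print(n,len(q),'rect',np.round(r[0],1),np.round(r[1],1),round(r[2],2),'z',np.median(P[m][:,2]).round(4)); return m
E
python3 - <<'E'
from h import *; st()
T=T_wc('wrist'); im,D=eyes.camera('wrist'); cv2.imwrite('pics/w5.png',im); np.savez('w5.npz',im=im,D=D,T=T)
rects('wrist',T,im,D,.068,.09,(.479,-.19),.1)
delta([.479,-.19,.056],Rtool(np.deg2rad(-8),0)@FL)
E
```

```text
19.4 [ 0.4621 -0.1881  0.1509] z [-0.001  0.    -1.   ] x [ 0.139  0.99  -0.   ] j [ 0.12  0.12  0.18  1.9  -0.02  1.13  1.75] F [-0.5  0.1 -0.3] 0.9982935177465623
wrist 14830 rect [ 481.6 -190.3] [ 48.2 130.6] 82.45 z 0.0784
delta [0.0006 0.0174 0.0952] [-0.05 -0.   -0.01] steps 1.5476802765276922 0.0043738278965907255
```

View pics/w5.png

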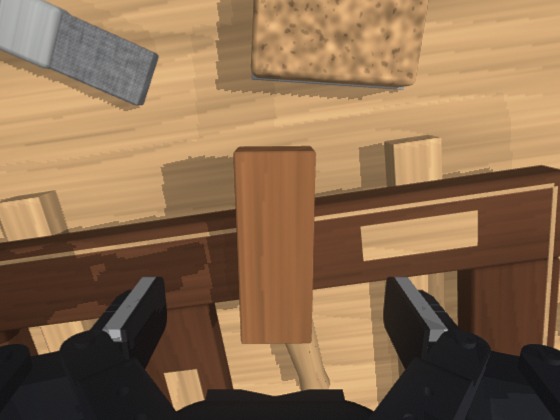

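```bash
python3 - <<'E'
from h import *
d=np.load('w5.npz'); im,D,T=d['im'],d['D'],d['T']; n='wrist'
P=cloud(n,T,D); V=cv2.cvtColor(im,cv2.COLOR_BGR2HSV)[...,2]
m=((V>150)&(abs(P[...,2]-.05)<.008)&(np.hypot(P[...,0]-.491,P[...,1]+.09)<.06)).astype(np.uint8)
c,lab,s,ce=cv2.connectedComponentsWithStats(m); k=1+s[1:,4].argmax(); v,u=np.where(lab==k)
q=np.array([onplane(n,T,a,b,.05)[:2] for a,b in zip(u,v)],np.float32)*1000
print(ce[k],s[k],cv2.minAreaRect(q))
delta([.4816,-.1903,.056],Rtool(np.deg2rad(-7.6),0)@FL)
E
```

```text
[419.42648135 235.30212143] [ 360  210  118   51 4101] ((493.1625061035156, -90.21212768554688), (26.5267391204834, 80.57049560546875), 0.42965400218963623)
delta [0.0006 0.02   0.0952] [-0.05 -0.   -0.41] steps 1.5557168984208734 0.0382928934606057
```

servo_tool --pt "1 0.0006 0.02 0.045 0 0 -0.4" --pt "1 0.0006 0.02 0.085 0 0 -0.4" --pt "1 0.0006 0.02 0.095 0 0 -0.4" --pt "1 0.0006 0.02 0.095 0 0 -0.4" --pt "0 0.0006 0.02 0.095 0 0 -0.4" --pt "0 0.0006 0.02 0.095 0 0 -0.4" --pt "0 0.0006 0.02 0.095 0 0 -0.4" --pt "0 0.0006 0.02 0.095 0 0 -0.4" --pt "0 0.0006 0.02 0.095 0 0 -0.4" --pt "0 0.0006 0.02 0.08 0 0 -0.4" --pt "0 0.0006 0.02 0.055 0 0 -0.4" --pt "0 0.0006 0.02 0.045 0 0 -0.4"

```text
clock: 20.95
position: [0.4836, -0.1906, 0.1089]
ee_rot: [0.752, 0.659, 0.0, 0.001]
ft_force: [0.2, -0.2, -1.3]
grip_width: 0.543
```

```bash
python3 - <<'E'
from h import *; st()
delta([.4816+.0116,-.1903+.1001,.10],Rtool(np.deg2rad(-89.57),0)@FL)
E
```

```text
20.95 [ 0.4836 -0.1906  0.1089] z [ 0.002 -0.001 -1.   ] x [ 0.132  0.991 -0.   ] j [ 0.12  0.21  0.18  1.89 -0.04  1.04  1.76] F [ 0.2 -0.2 -1.3] 0.5427620323868931
delta [ 0.1008 -0.0037  0.0088] [ 1.100e-01 -6.000e-02  8.199e+01] steps 1.619632128738292 7.663014339864187
```

servo_tool --pt "0 0.02 -0.001 0 0 0 10" --pt "0 0.04 -0.002 0 0 0 20" --pt "0 0.06 -0.003 0 0 0 30" --pt "0 0.08 -0.004 0 0 0 40" --pt "0 0.1008 -0.004 0 0 0 50" --pt "0 0.1008 -0.004 0 0 0 60" --pt "0 0.1008 -0.004 0 0 0 70" --pt "0 0.1008 -0.004 0 0 0 80" --pt "0 0.1008 -0.004 0.01 0 0 82" --pt "0 0.1008 -0.004 0.03 0 0 82" --pt "0 0.1008 -0.004 0.046 0 0 82" --pt "0 0.1008 -0.004 0.049 0 0 82" --pt "0 0.1008 -0.004 0.049 0 0 82"

```text
clock: 22.58
position: [0.4917, -0.0899, 0.0577]
ee_rot: [1.0, 0.004, -0.001, -0.0]
ft_force: [-2.6, 0.4, 4.3]
grip_width: 0.543
```

```bash
python3 - <<'E'
from h import *; st()
delta([.4816+.0116,-.1903+.1001,.0565],Rtool(np.deg2rad(-89.57),0)@FL)
E
```

```text
22.57 [ 0.4917 -0.0899  0.0577] z [-0.002  0.    -1.   ] x [ 1.     0.009 -0.002] j [-0.13  0.24  0.24  1.99 -0.07  0.93  0.16] F [-2.6  0.4  4.3] 0.5430693116120048
delta [0.0015 0.0003 0.0012] [-0.01  0.1   0.08] steps 0.030839360859685118 0.012179184349083935
```

servo_tool --pt "1 0.0005 0 0 0 0 0" --pt "1 0.0005 0 0 0 0 0" --pt "1 0.0005 0 0 0 0 0" --pt "1 0 0 -0.04 0 0 0" --pt "1 0 0 -0.09 0 0 0" --pt "1 0 0 -0.11 0 0 0" --pt "1 0 0 -0.11 0 0 0"

```text
clock: 23.45
position: [0.4931, -0.09, 0.1692]
ee_rot: [1.0, 0.004, 0.001, 0.0]
ft_force: [0.5, 0.5, 0.1]
grip_width: 1.0
```

```bash
python3 - <<'E'
from h import *; import kin; st()
T=T_wc('wrist'); im,D=eyes.camera('wrist'); cv2.imwrite('pics/w6.png',im); np.savez('w6.npz',im=im,D=D,T=T)
rects('wrist',T,im,D,.068,.09,(.492,-.09),.1)
q=monitor.get_obs()['joint_pos']
for p,l in ((mag(-.14,-.06,.17),38),(mag(-.112,0,.06),43),(mag(-.043,0,.036),55)):
    Rt=Rtool(MY,l)@FL; delta(p,Rt); q,e,a=kin.ik(p,Rt,q,.01); print(q.round(2),e,a)
E
```

```text
23.45 [ 0.4931 -0.09    0.1692] z [ 0.002 -0.    -1.   ] x [1.    0.008 0.002] j [-0.14  0.1   0.25  1.88 -0.03  1.16  0.12] F [0.5 0.5 0.1] 1.0000134470674882
wrist 13780 rect [492.7 -86.8] [ 48.1 130.3] 0.59 z 0.0783
delta [ 0.0269 -0.2767 -0.0023] [ -24.94   36.91 -107.19] steps 4.4480043330337224 10.848610552643372
[-0.65 -0.17  0.19  2.29  0.21  0.36  1.33] 0.006318087053823748 0.0031025467061051395
delta [ 0.0305 -0.3428  0.1077] [ -28.18   41.7  -105.86] steps 5.769847096611813 10.955017648064219
[-0.24  0.12 -0.38  2.38  2.01  0.21 -0.59] 0.04459117717546603 0.01912644244388586
delta [ 0.0945 -0.3685  0.1317] [ -35.88   53.1  -101.99] steps 6.4420454150041735 11.257370279996627
[-0.05  0.4  -0.58  2.35  2.61  0.6  -1.06] 0.004278764942242499 0.00205549933227284
```

```bash
python3 - <<'E'
from h import *; import kin
q=monitor.get_obs()['joint_pos']
for p,l in ((mag(-.15,-.07,.15),25),(mag(-.105,0,.045),25)):
    Rt=Rtool(MY,l)@FL; delta(p,Rt); q,e,a=kin.ik(p,Rt,q,.01); print(q.round(2),e,a)
E
```

```text
delta [ 0.0214 -0.2637  0.0177] [ -16.46   24.36 -109.87] steps 4.242115496733618 10.629649180849324
[-0.47 -0.06  0.05  2.15  0.03  0.62  1.53] 0.004683266397125695 0.0024198880935148263
delta [ 0.037  -0.3454  0.1227] [ -16.46   24.36 -109.87] steps 5.894777257320029 10.629649180849324
[-0.64  0.2   0.08  2.15  0.17  0.37  1.24] 0.0023749702708370833 0.0011933250515971663
```

servo_tool --pt "1 0.021 -0.264 0.018 -16.5 24.4 -109.9" --pt "1 0.021 -0.264 0.018 -16.5 24.4 -109.9" --pt "1 0.021 -0.264 0.018 -16.5 24.4 -109.9" --pt "1 0.021 -0.264 0.018 -16.5 24.4 -109.9" --pt "1 0.021 -0.264 0.018 -16.5 24.4 -109.9" --pt "1 0.021 -0.264 0.018 -16.5 24.4 -109.9" --pt "1 0.021 -0.264 0.018 -16.5 24.4 -109.9" --pt "1 0.021 -0.264 0.018 -16.5 24.4 -109.9" --pt "1 0.021 -0.264 0.018 -16.5 24.4 -109.9" --pt "1 0.021 -0.264 0.018 -16.5 24.4 -109.9" --pt "1 0.021 -0.264 0.018 -16.5 24.4 -109.9" --pt "1 0.037 -0.345 0.123 -16.5 24.4 -109.9" --pt "1 0.037 -0.345 0.123 -16.5 24.4 -109.9" --pt "1 0.037 -0.345 0.123 -16.5 24.4 -109.9" --pt "1 0.037 -0.345 0.123 -16.5 24.4 -109.9"

```text
clock: 25.38
position: [0.5256, 0.2548, 0.0433]
ee_rot: [0.543, 0.812, 0.179, 0.12]
ft_force: [0.5, -0.1, 1.2]
grip_width: 1.001
```

```bash
python3 - <<'E'
from h import *; import kin
st(); inmag(); q=monitor.get_obs()['joint_pos']
im,D=eyes.camera('wrist'); T=T_wc('wrist'); np.savez('w7.npz',im=im,D=D,T=T)
c,s=np.cos(MY),np.sin(MY); P=cloud('wrist',T,D); w=P[...,:2]-MO; G=np.stack([w@[c,s],w@[-s,c],P[...,2]],-1)
m=(abs(G[...,1])<.03)&(G[...,0]<-.04)&(G[...,0]>-.0715)&(G[...,2]>.044)&(G[...,2]<.066); 
print('lowest pad front',m.sum(),np.median(G[m],0) if m.any() else '', np.percentile(G[m][:,1],[2,98]) if m.any() else '')
for p,l in ((mag(-.1035,0,.036),45),(mag(-.062,0,.036),53),(mag(-.043,0,.036),55)):
    Rt=Rtool(MY,l)@FL; delta(p,Rt); q,e,a=kin.ik(p,Rt,q,.01); print(q.round(2),e,a)
E
```

```text
25.38 [0.5256 0.2548 0.0433] z [ 0.389  0.16  -0.907] x [-0.381  0.925 -0.001] j [-0.52  0.2  -0.06  2.15  0.24  0.38  1.18] F [ 0.5 -0.1  1.2] 1.0011136268692666
mag TCP [-106.3   -0.6   43.3] lean 24.8 az 22.3
lowest pad front 4437 [-0.06859071 -0.00029338  0.05581399] [-0.02328307  0.02244151]
delta [ 0.0012 -0.0018  0.0088] [-20.03   0.03   0.  ] steps 0.14438513333993358 1.8718608013161693
[ 0.36  0.31 -1.03  2.39  2.12  0.43 -0.58] 0.01697028460034067 0.009011593937260831
delta [0.0012 0.0359 0.0263] [-28.03   0.03   0.  ] steps 0.7117709841561267 2.6195238933546983
[ 0.37  0.5  -1.05  2.38  2.4   0.67 -0.72] 0.0020875946475703636 0.0008230239710859801
delta [0.0012 0.0531 0.0343] [-3.003e+01  3.000e-02  1.000e-02] steps 1.0115784961088208 2.806439704059171
[ 0.35  0.55 -1.03  2.35  2.45  0.72 -0.73] 0.0004994995755089637 0.0001399259813802775
```

servo_tool --pt "1 0.001 -0.002 0.004 -5 0 0" --pt "1 0.001 -0.002 0.006 -10 0 0" --pt "1 0.001 -0.002 0.008 -15 0 0" --pt "1 0.001 -0.002 0.0088 -20 0 0" --pt "1 0.001 -0.002 0.0088 -20 0 0" --pt "1 0.001 0.016 0.018 -24 0 0" --pt "1 0.001 0.036 0.0263 -28 0 0" --pt "1 0.001 0.045 0.0305 -30 0 0" --pt "1 0.001 0.0513 0.0335 -30 0 0" --pt "1 0.001 0.0513 0.0335 -30 0 0" --pt "1 0.001 0.0513 0.0335 -30 0 0"

```text
clock: 26.8
position: [0.5833, 0.2776, 0.037]
ee_rot: [0.494, 0.736, 0.383, 0.258]
ft_force: [0.3, -1.5, 0.3]
grip_width: 0.999
```

```bash
python3 - <<'E'
from h import *
st(); inmag(); delta(mag(-.045,0,.036),Rtool(MY,55)@FL)
E
```

```text
26.8 [0.5833 0.2776 0.037 ] z [ 0.759  0.309 -0.573] x [-0.378  0.926 -0.001] j [-0.48  0.36 -0.13  2.34  2.74  0.56 -1.31] F [ 0.3 -1.5  0.3] 0.9985461053869851
mag TCP [-44.3  -1.5  37. ] lean 55.1 az 22.2
delta [ 0.0014 -0.0012  0.    ] [ 0.07  0.16 -0.04] steps 0.029910280039794117 0.01642598197443408
```

servo_tool --pt "0 0.0014 -0.0012 0 0 0 0" --pt "0 0.0014 -0.0012 0 0 0 0" --pt "0 0.0014 -0.0012 0 0 0 0" --pt "0 0.0014 -0.0012 0 0 0 0" --pt "0 0.0014 -0.0012 0 0 0 0" --pt "0 0.0014 -0.0037 -0.0035 0 0 0" --pt "0 0.0014 -0.0062 -0.007 0 0 0" --pt "0 0.0014 -0.0087 -0.0107 0 0 0" --pt "0 0.0014 -0.0112 -0.0143 0 0 0" --pt "0 0.0014 -0.0112 -0.0143 0 0 0" --pt "0 0.0014 -0.0112 -0.0143 0 0 0" --pt "1 0.0014 -0.0112 -0.0143 0 0 0" --pt "1 0.0014 -0.0112 -0.0143 0 0 0" --pt "1 0.0014 -0.0112 -0.0143 0 0 0" --pt "1 0.0014 -0.0112 -0.0143 5 0 0" --pt "1 0.0014 -0.0112 -0.0143 10 0 0" --pt "1 0.0014 -0.0112 -0.0143 10 0 0" --grip_force 60

```text
clock: 28.92
position: [0.5661, 0.2746, 0.0368]
ee_rot: [0.514, 0.767, 0.319, 0.214]
ft_force: [0.1, 0.2, -0.2]
grip_width: 0.997
```

```bash
python3 - <<'E'
from h import *
st(); inmag(); delta(mag(-.0625,0,.036),Rtool(MY,45)@FL)
E
```

```text
28.93 [0.5661 0.2746 0.0368] z [ 0.656  0.27  -0.705] x [-0.38   0.925  0.   ] j [-0.59  0.27 -0.02  2.3   2.48  0.26 -1.08] F [ 0.1  0.2 -0.2] 0.9973507225528472
mag TCP [-61.3   2.3  36.8] lean 45.2 az 22.4
delta [-0.0023 -0.0014 -0.0003] [ 0.2  -0.02 -0.01] steps 0.04350174769328834 0.01845494437256474
```

servo_tool --pt "1 -0.0023 0 0 0 0 0" --pt "0 -0.0023 0 0 0 0 0" --pt "0 -0.0023 0 0 0 0 0" --pt "0 -0.0023 0 0 0 0 0" --pt "0 -0.0023 0 0 0 0 0" --pt "0 -0.0023 0 0 0 0 0" --pt "0 -0.0023 -0.006 -0.006 0 0 0" --pt "0 -0.0023 -0.012 -0.012 0 0 0" --pt "0 -0.0023 -0.018 -0.018 0 0 0" --pt "0 -0.0023 -0.024 -0.024 0 0 0" --pt "0 -0.0023 -0.029 -0.029 0 0 0" --pt "0 -0.0023 -0.029 -0.029 0 0 0" --pt "1 -0.0023 -0.029 -0.029 0 0 0" --pt "1 -0.0023 -0.029 -0.029 0 0 0" --pt "1 -0.0023 -0.029 -0.029 0 0 0" --pt "1 -0.0023 -0.025 -0.03 5 0 0" --pt "1 -0.0023 -0.02 -0.031 10 0 0" --pt "1 -0.0023 -0.0155 -0.0311 15 0 0" --pt "1 -0.0023 -0.0155 -0.0311 20 0 0" --pt "1 -0.0023 -0.0155 -0.0311 20 0 0"

```text
clock: 31.42
position: [0.5533, 0.2324, 0.0459]
ee_rot: [0.544, 0.78, 0.226, 0.21]
ft_force: [-1.1, 0.5, -0.2]
grip_width: 1.002
```

```bash
python3 - <<'E'
from h import *
st(); inmag(); delta(mag(-.095,0,.047),Rtool(MY,25)@FL)
im,D=eyes.camera('wrist'); T=T_wc('wrist'); np.savez('w8.npz',im=im,D=D,T=T)
c,s=np.cos(MY),np.sin(MY); P=cloud('wrist',T,D); w=P[...,:2]-MO; G=np.stack([w@[c,s],w@[-s,c],P[...,2]],-1)
m=(abs(G[...,1])<.02)&(G[...,0]<-.08)&(G[...,0]>-.15)&(G[...,2]>.06)&(G[...,2]<.08); 
print(m.sum(),'x',np.percentile(G[m][:,0],[1,99]).round(4),'z fit',np.polyfit(G[m][:,0]+.1,G[m][:,2],1).round(4),'y',np.percentile(G[m][:,1],[1,99]))
E
```

```text
31.43 [0.5533 0.2324 0.0459] z [ 0.574  0.125 -0.81 ] x [-0.32   0.944 -0.081] j [-0.62  0.19  0.02  2.25  1.12  0.24  0.28] F [-1.1  0.5 -0.2] 1.0016242951660723
mag TCP [-89.3 -31.9  45.9] lean 35.9 az 12.3
delta [ 0.0313 -0.0042 -0.0074] [10.53  5.83 -0.78] steps 0.518650771462775 1.1274748710287894
8281 x [-0.1226 -0.0812] z fit [0.0497 0.0689] y [-0.01957483  0.01947962]
```

```bash
python3 - <<'E'
from h import *
d=np.load('w8.npz'); P=cloud('wrist',d['T'],d['D']); c,s=np.cos(MY),np.sin(MY); w=P[...,:2]-MO; G=np.stack([w@[c,s],w@[-s,c],P[...,2]],-1)
m=(abs(G[...,1])<.06)&(G[...,0]<-.079)&(G[...,0]>-.15)&(G[...,2]>.055)&(G[...,2]<.075)
for x in (-.12,-.11,-.10,-.09): 
    k=m&(abs(G[...,0]-x)<.003); print(x,np.percentile(G[k][:,1],[1,99]).round(4))
cv2.imwrite('pics/w8.png',d['im'])
E
```

```text
-0.12 [-0.029   0.0205]
-0.11 [-0.0379  0.0275]
-0.1 [-0.0367  0.0237]
-0.09 [-0.0354  0.0134]
```

View pics/w8.png

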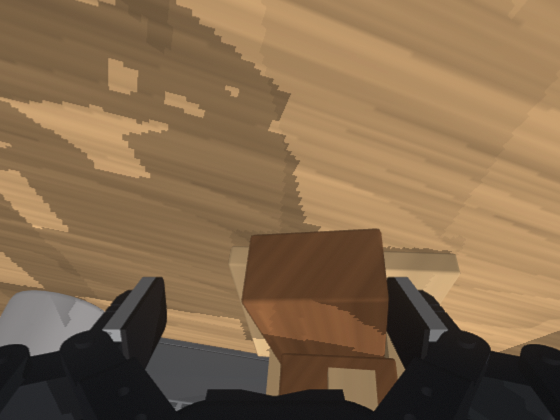

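servo_tool --pt "1 0.031 -0.004 -0.0074 10.5 5.8 -0.8" --pt "1 0.031 -0.004 -0.0074 10.5 5.8 -0.8" --pt "1 0.031 -0.004 -0.0074 10.5 5.8 -0.8" --pt "1 0.031 -0.004 -0.0074 10.5 5.8 -0.8"

```text
clock: 31.98
position: [0.5377, 0.2589, 0.0479]
ee_rot: [0.544, 0.81, 0.181, 0.122]
ft_force: [-0.1, -0.3, 0.3]
grip_width: 1.004
```

```bash
python3 - <<'E'
from h import *
st(); inmag(); delta(mag(-.095,-.002,.047),Rtool(MY,25)@FL)
d=dict(T=T_wc('wrist')); d['im'],d['D']=eyes.camera('wrist')
P=cloud('wrist',d['T'],d['D']); c,s=np.cos(MY),np.sin(MY); w=P[...,:2]-MO; G=np.stack([w@[c,s],w@[-s,c],P[...,2]],-1)
m=(abs(G[...,1])<.045)&(G[...,0]<-.079)&(G[...,0]>-.15)&(G[...,2]>.055)&(G[...,2]<.075)
for x in (-.125,-.12,-.11,-.10,-.09): 
    k=m&(abs(G[...,0]-x)<.003); print(x,np.percentile(G[k][:,1],[1,99]).round(4) if k.any() else '')
E
```

```text
31.98 [0.5377 0.2589 0.0479] z [ 0.395  0.16  -0.904] x [-0.378  0.926 -0.001] j [-0.35  0.22 -0.23  2.11  0.34  0.4   1.1 ] F [-0.1 -0.3  0.3] 1.0036090459906082
mag TCP [-93.6  -1.4  47.9] lean 25.2 az 22.1
delta [-0.0006 -0.0017  0.0002] [ 0.25  0.12 -0.13] steps 0.02835638697679919 0.028413801012552756
-0.125 [-0.0027  0.0053]
-0.12 [-0.0305  0.0061]
-0.11 [-0.0446  0.0442]
-0.1 [-0.0446  0.0413]
-0.09 [-0.0445  0.0413]
```

servo_tool --pt "0 0 0 0.001 0 0 0" --pt "0 0 0 0.001 0 0 0" --pt "0 0 0 0.001 0 0 0" --pt "0 0 0 0.001 0 0 0" --pt "0 0 0 0.001 0 0 0" --pt "0 0 -0.009 -0.0042 0 0 0" --pt "0 0 -0.018 -0.0084 0 0 0" --pt "0 0 -0.027 -0.0126 0 0 0" --pt "0 0 -0.036 -0.0168 0 0 0" --pt "0 0 -0.045 -0.021 0 0 0" --pt "0 0 -0.054 -0.0252 0 0 0" --pt "0 0 -0.063 -0.0294 0 0 0" --pt "0 0 -0.072 -0.0336 0 0 0" --pt "0 0 -0.081 -0.0378 0 0 0" --pt "0 0 -0.086 -0.0401 0 0 0" --pt "0 0 -0.086 -0.0401 0 0 0" --pt "0 0 -0.086 -0.0401 0 0 0" --grip_force 80

```text
clock: 34.15
position: [0.4489, 0.2235, 0.0473]
ee_rot: [0.543, 0.811, 0.181, 0.122]
ft_force: [0.1, 0.1, -1.4]
grip_width: 0.546
```

```bash
python3 - <<'E'
from h import *; import kin
st(); inmag()
for n in ('top','scene','wrist'):
    T=T_wc(n); im,D=eyes.camera(n); P=cloud(n,T,D); c,s=np.cos(MY),np.sin(MY); w=P[...,:2]-MO; G=np.stack([w@[c,s],w@[-s,c],P[...,2]],-1)
    if n=='top':
        k=(abs(G[...,0]-.01)<.02)&(abs(G[...,1])<.01); print('stack top',np.median(G[k][:,2]))
    b=im[...,0].astype(int); brown=(im[...,2].astype(int)-b>40)
    m=(abs(G[...,1])<.03)&(G[...,0]<-.085)&(G[...,0]>-.23)&(G[...,2]>.055)&(G[...,2]<.085)&brown
    q=G[m]; print(n,m.sum())
    if m.sum()>30:
        A=np.c_[q[:,0]+.15,q[:,1],np.ones(len(q))]; k=np.ones(len(q),bool)
        for _ in range(4):
            co=np.linalg.lstsq(A[k],q[k,2],rcond=None)[0]; k=abs(A@co-q[:,2])<.003
        print('plane',co.round(4),k.sum(),'x',np.percentile(q[k,0],[1,99]).round(4),'y',np.percentile(q[k,1],[1,99]).round(4)); 
        if n!='wrist': print(np.round(cv2.minAreaRect((q[k][:,:2]*1000).astype(np.float32))[0],1),cv2.minAreaRect((q[k][:,:2]*1000).astype(np.float32))[1:])
E
```

```text
34.15 [0.4489 0.2235 0.0473] z [ 0.393  0.161 -0.905] x [-0.38   0.925 -0.001] j [-0.36  0.03 -0.26  2.33  0.3   0.37  1.08] F [ 0.1  0.1 -1.4] 0.5459665704228749
mag TCP [-189.2   -0.4   47.3] lean 25.2 az 22.3
stack top 0.12407046809076161
top 706
plane [ 0.0058 -0.013   0.0684] 545 x [-0.2079 -0.0875] y [-0.0241  0.0231]
[-147.4   -0.8] ((124.44316864013672, 48.416221618652344), 1.0977115631103516)
scene 391
plane [-0.0005 -0.0032  0.0703] 348 x [-0.2132 -0.0898] y [-0.0228  0.0211]
[-151.1   -1.5] ((45.788143157958984, 129.35757446289062), 89.33973693847656)
wrist 16468
plane [0.0089 0.0014 0.0695] 13305 x [-0.214  -0.1324] y [-0.0233  0.0225]
```

```bash
python3 - <<'E'
from h import *; import kin
q=monitor.get_obs()['joint_pos']; fy=np.deg2rad(.4)
for p,R_ in ((mag(-.20,0,.15),Rtool(MY,25)@FL),([.50,-.06,.16],Rtool(np.deg2rad(8),25)@FL),([.5823,-.279,.12],Rtool(fy,25)@FL),([.5823,-.279,.0575],Rtool(fy,25)@FL)):
    delta(p,R_); q,e,a=kin.ik(p,R_,q,.01); print(q.round(2),e,a)
E
```

```text
delta [ 0.0004  0.0341 -0.0977] [0.14 0.04 0.  ] steps 1.6561473686203438 0.013199428317259586
[-0.41 -0.17 -0.2   2.24  0.1   0.64  1.28] 0.0018903302498978018 0.0006456970448240891
delta [-0.2817 -0.0067 -0.1277] [ 0.14 -6.04 13.  ] steps 4.949352611833842 1.3398114822220057
[-0.18 -0.15  0.26  2.19 -0.09  0.67  1.85] 0.0036483703674989776 0.001470128550399489
delta [-0.5155 -0.0302 -0.0944] [ 0.14 -9.26 19.88] steps 8.398675193597832 2.050069394242358
[ 0.25  0.25  0.26  1.9  -0.45  0.66  2.39] 0.003757988546736774 0.001480274967412741
delta [-0.5154 -0.0567 -0.0378] [ 0.14 -9.26 19.88] steps 8.318843666182715 2.050069394242358
[ 0.31  0.33  0.21  1.95 -0.54  0.54  2.49] 0.0009077535574080083 0.00037892918373385486
```

servo_tool --pt "0 0 0.01 -0.03 0 0 0" --pt "0 0 0.022 -0.065 0 0 0" --pt "0 0 0.034 -0.098 0 0 0" --pt "0 -0.04 0.028 -0.103 0 -1 2" --pt "0 -0.09 0.021 -0.108 0.1 -2 4.5" --pt "0 -0.14 0.013 -0.113 0.1 -3 6.5" --pt "0 -0.19 0.006 -0.118 0.1 -4 9" --pt "0 -0.24 0 -0.124 0.1 -5 11" --pt "0 -0.29 -0.007 -0.127 0.1 -6 13.2" --pt "0 -0.34 -0.013 -0.119 0.1 -7 15" --pt "0 -0.39 -0.018 -0.112 0.1 -7.5 16.5" --pt "0 -0.44 -0.023 -0.105 0.1 -8.2 18" --pt "0 -0.49 -0.028 -0.098 0.1 -9 19.2" --pt "0 -0.5155 -0.0302 -0.0944 0.1 -9.3 19.9" --pt "0 -0.5155 -0.0302 -0.0944 0.1 -9.3 19.9" --pt "0 -0.5155 -0.0302 -0.0944 0.1 -9.3 19.9"

```text
clock: 36.3
position: [0.5819, -0.2783, 0.1197]
ee_rot: [0.688, 0.693, 0.154, 0.153]
ft_force: [-0.1, 0.1, -1.6]
grip_width: 0.547
```

```bash
python3 - <<'E'
from h import *; import kin
st(); fy=np.deg2rad(.4); delta([.5823,-.279,.058],Rtool(fy,25)@FL)
for n in ('top','scene','wrist'):
    T=T_wc(n); im,D=eyes.camera(n); P=cloud(n,T,D); V=cv2.cvtColor(im,cv2.COLOR_BGR2HSV)
    o=monitor.get_obs()['position']
    m=(abs(P[...,0]-o[0]-.03)<.09)&(abs(P[...,1]-o[1])<.035)&(abs(P[...,2]-o[2]-.022)<.012)&(V[...,1]>110); q=P[m]; 
    if len(q)<50: print(n,len(q)); continue
    A=np.c_[q[:,0]-o[0],q[:,1]-o[1],np.ones(len(q))]; k=np.ones(len(q),bool)
    for _ in range(4):
        co=np.linalg.lstsq(A[k],q[k,2],rcond=None)[0]; k=abs(A@co-q[:,2])<.003
    print(n,'plane',co.round(4),k.sum(),cv2.minAreaRect((q[k][:,:2]*1000).astype(np.float32)),'xmax',np.percentile(q[k,0],99.5))
    cv2.imwrite(f'pics/{n}9.png',im)
E
```

```text
36.3 [ 0.5819 -0.2783  0.1197] z [ 0.423  0.003 -0.906] x [-0.007  1.    -0.   ] j [ 0.04  0.25  0.5   1.93 -0.54  0.67  2.45] F [-0.1  0.1 -1.6] 0.5470443854306868
delta [-0.0007 -0.0257  0.0561] [ 0.   -0.    0.02] steps 0.9873374885994811 0.0019020355780777233
top plane [-0.0015 -0.0066  0.141 ] 648 ((626.24560546875, -275.5400390625), (121.60284423828125, 49.035274505615234), 1.2244459390640259) xmax 0.6866853329955172
scene plane [-0.0119 -0.0081  0.1431] 618 ((621.431396484375, -275.4416198730469), (132.42933654785156, 49.41642761230469), 1.5538480281829834) xmax 0.6862525594480158
wrist plane [0.0063 0.0023 0.1421] 13366 ((600.8892822265625, -277.1119689941406), (89.10875701904297, 48.07041549682617), 0.8986640572547913) xmax 0.6409238519659615
```

servo_tool --pt "0 -0.002 -0.012 0.025 0 0 0" --pt "0 -0.0022 -0.02 0.043 0 0 0" --pt "0 -0.0022 -0.0245 0.0533 0 0 0" --pt "0 -0.0022 -0.0257 0.0561 0 0 0" --pt "0 -0.0022 -0.0261 0.057 0 0 0" --pt "0 -0.0022 -0.0261 0.057 0 0 0"

```text
clock: 37.2
position: [0.583, -0.2816, 0.0581]
ee_rot: [0.688, 0.693, 0.154, 0.153]
ft_force: [0.6, -0.3, -1.6]
grip_width: 0.547
```

```bash
python3 - <<'E'
from h import *; st()
E
```

```text
37.2 [ 0.583  -0.2816  0.0581] z [ 0.424  0.002 -0.906] x [-0.007  1.    -0.001] j [ 0.15  0.34  0.39  1.96 -0.65  0.56  2.57] F [ 0.6 -0.3 -1.6] 0.5467340720092503
```

servo_tool --pt "0 0 -0.0004 0.0009 0 0 0" --pt "0 0 -0.0006 0.0014 0 0 0" --pt "0 0 -0.0006 0.0014 0 0 0"

```text
clock: 37.58
position: [0.583, -0.2814, 0.0563]
ee_rot: [0.688, 0.693, 0.154, 0.153]
ft_force: [-1.1, 0.8, 2.7]
grip_width: 0.544
```

```bash
python3 - <<'E'
from h import *; st()
E
```

```text
37.58 [ 0.583  -0.2814  0.0563] z [ 0.424  0.002 -0.906] x [-0.007  1.    -0.001] j [ 0.15  0.34  0.38  1.96 -0.65  0.56  2.57] F [-1.1  0.8  2.7] 0.5442326818229911
```

servo_tool --pt "0 0 -0.0002 0.0004 0 0 0" --pt "1 0 -0.0002 0.0004 0 0 0" --pt "1 0 -0.0002 0.0004 0 0 0" --pt "1 0 -0.0002 0.0004 0 0 0" --pt "1 0 0.005 -0.03 0 0 0" --pt "1 0 0.015 -0.08 0 0 0" --pt "1 0 0.02 -0.13 0 0 0" --pt "1 0 0.02 -0.16 0 0 0" --pt "1 0 0.02 -0.16 0 0 0"

```text
clock: 38.7
position: [0.5334, -0.2825, 0.212]
ee_rot: [0.688, 0.692, 0.155, 0.155]
ft_force: [0.5, -0.1, 0.0]
grip_width: 1.0
```

```bash
python3 - <<'E'
from h import *; st()
for n in ('top','wrist','scene'):
    T=T_wc(n); im,D=eyes.camera(n); cv2.imwrite(f'pics/{n}10.png',im)
    rects(n,T,im,D,.068,.088,(.621,-.279),.085)
    if n!='wrist': rects(n,T,im,D,.068,.088,(.492,-.087),.085)
    if n=='top': a=cv2.resize(im[80:260,130:480],(770,396))
cv2.imwrite('pics/f.png',a)
E
```

```text
38.7 [ 0.5334 -0.2825  0.212 ] z [ 0.427  0.001 -0.904] x [-0.006  1.    -0.002] j [ 0.05  0.03  0.5   1.93 -0.33  0.83  2.31] F [ 0.5 -0.1  0. ] 0.999816450489807
top 789 rect [ 622.9 -279.1] [128.5  49.5] 1.49 z 0.0775
top 756 rect [492.5 -86.1] [ 45.9 126.2] 0.27 z 0.0777
wrist 6922 rect [ 623.4 -280.4] [131.   48.1] 1.44 z 0.0784
scene 676 rect [ 623.  -280.4] [132.2  48.9] 2.66 z 0.0788
scene 608 rect [490.8 -87. ] [ 51.9 130.1] 0.01 z 0.0791
```

View pics/f.png

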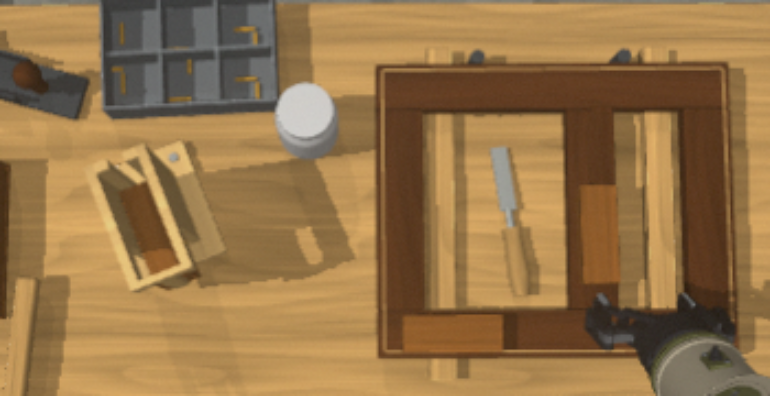

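Both pads lie flat on their patches (pad tops at about 78 mm), no pale inlay shows, and three pads are left in the magazine.

```bash
python3 - <<'E'
from h import *; print(ticket.hand_in()); st()
E
```

```text
the job is handed in; nothing more can be done
None
the job is handed in; nothing more can be done
```

Both patches are covered, each by one pad lying flat and along its frame member. I handed the job in at 38.7 s of the 64 s allowed.

**How it went:** I drew both pads straight out, regripping at smaller lean angles (55°, 45°, 25°) because of the arm's joint limits. The first pad rested briefly on bare stile next to patch 1 so I could regrip it from above, then went onto patch 1. The second went directly onto patch 2. The set-down force stayed below about 5 N.

**Last checks:**

| Check | Pad on patch 1 | Pad on patch 2 |
|---|---|---|
| Pad centre vs patch centre, along / across | 3.4 / 0.5 mm | about 3 / 1.5 mm |
| Smallest cover beyond the patch, along / across | over 20 mm / about 10 mm | over 20 mm / about 9 mm |
| Pad top height above bench (wrist camera) | 78.3 mm | 78.4 mm |

- **Magazine:** the stack dropped both times, its top going from 180 to about 150 and then 124 mm. That matches three pads left in it.
- **Bystanders:** the final top picture shows the tub and chisel where they were. The mallet's head, the brush and the sanding block were outside that crop, so I did not check them again. No unexpected force showed in the readings after each move.

**What went wrong or disagreed:**
- Early on I tried a wrist configuration that ran into its joint limits, which cost about 3 s and touched nothing.
- During the second draw the gripper swung about 3 cm sideways and nudged the front of the half-drawn pad by a few millimetres. The next grip straightened it.
- The cameras differ by 1–2 mm on pad positions. For the patch 2 pad's angle to the world x axis, the top and wrist cameras read about 1.5° and the scene camera 2.7°. The frame itself is turned about 0.5°, and all of these readings leave the patch covered.

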